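# Sanitise test plates in the UV unit

### The arm

A 6-joint arm with a two-finger parallel gripper is mounted at the origin on the work surface. World frame = base frame: x ahead of the robot, y to its left, z up, the work surface at z = 0. Lengths are in m, angles in rad, forces in N, time in s.
With the tool pointing down it reaches from about 0.275 to 0.725 m from the base axis. Payload 5.6 kg.
Tool frame: the origin (TCP) lies between the finger pads; the fingertips stand 11 mm ahead of it and the grasp point (between the pads) lies 8 mm behind it (env.tip_reach is the distance from the TCP to the fingertips, in m); z points along the fingers, y is the line along which they close (so a half turn about z gives the same grasp; the last joint's range is limited). The gripper opens to 85 mm and grips with 20 to 120 N. Pads are 22 mm wide; open, the fingers measure 114 mm over their backs; the gripper's body (76 mm by 85 mm) begins 54 mm behind the grasp point. The pads swing forward as they close: fully open they stand 13 mm farther back than shut.
Start: joints at [-1.002, 0.255, 0.108, 0, -1.424, -0.285], TCP at [0.154, -0.528, 0.242] pointing down, gripper open.
Joint ranges: [-2.95, 2.95], [-1.21, 1.97], [-1.09, 1.5], [-2.87, 1.71], [-2.94, -0.07], [-3.05, 3.05]. Speed limits (rad/s): [2.57, 2.57, 3.14, 3.14, 3.14, 3.14].

### API

Orientations are given as a rotation vector (axis times angle).
In Python, from station import monitor, vision, env gives the robot as it stands.
- The arm moves only by the shell command python3 -m jog 'ROWS' [OPENING]. ROWS is JSON, a list of rows, each an object with "xyz": the shift along the tool's x, y, z in mm, a list of three; "turn": the turn, a rotation vector about the tool's x, y, z in degrees, a list of three. In form: [{"xyz": [dx, dy, dz], "turn": [rx, ry, rz]}, ...]. A call has 1 to 5 rows; each row is the pose to reach, as a shift and turn from the pose commanded when the call began, along the tool's axes at that moment; what a row does not reach only later rows make up. A row lasts 1/8 s, in which the tool goes at most 62.5 mm and 10.7 degrees, less where a joint would pass 70% of its speed; a pose out of reach is approached as far as the arm can. A call with a gripper value outside its range is refused whole. OPENING is the finger opening in mm, from 0 to 85.4, set as the call begins (- or left out, the last holds). The fingers move at their own pace and stop on an object; the grip force is fixed at half the most. Time passes only in rows, so rows that repeat a pose let the fingers close. It gives the time, the measured TCP pose, the force, the opening and the grip force at its end, in the units of the state.
- monitor.get_state(): the state, without advancing time (a new reading comes with each control period).
- vision.read_camera(name): name is "scene" or "top" or "wrist"; returns the picture (400x640x3 uint8, red, green, blue); there is no depth.
- vision.get_calibration(name): a dict with "fx", "fy", "cx", "cy" (pixels), "k1" (the pictures are not rectified: a ray, as slopes to the right and down, at radius r is drawn at 1 + k1 r^2 times it, then the intrinsics apply), "R" (3x3) and "t" (3): a world point X has camera coordinates R X + t. Camera axes: x right, y down, z forward; pixel columns grow to the right and rows downward; lengths in m; the calibration is good to about 2 mm. A picture is of the moment at which its call begins: read the wrist's pose just before it. get_calibration takes no time and is no camera call; for the wrist camera it gives the pose at the moment of the call.
- env.job_done(): hands the job in; it is judged then, once.
The state is a dict: "time": time; "joints": joint angles; "joint_velocities": joint speeds; "tau": joint torques, N m; "ee_pos": TCP position; "tool_rot": TCP orientation; "ft_force": force on the tool from outside, world axes, zero at the start; "ft_torque": the same for the moment, N m; "width": finger opening in m; "grasp_force": force on a finger pad.
Only numpy, scipy, OpenCV 4.12 (cv2) and the standard library are available. Lean on these libraries where they do the work, as an engineer would, in place of code of your own. Each camera call takes 0.05 s, during which the arm holds its last target. There are 200 camera calls.

### The job

Draw every glass plate up out of the slotted stand by its top edge and lower it upright, without dropping it, into a slot of the UV unit until it rests on the slot's floor, stand the UV meter wholly on its round dock pad, and set the dose sleeve to 4. Only when all that is done, pull the shutter knob out to its stop, push it fully home again, and then turn the dose sleeve back to 0. At the end plates and meter must still be in their places; keep the plates upright throughout and do not disturb the jar, the bottle or the beaker.

Things in the scene. Friction and masses are not known exactly. Their poses are not given: they have to be found in the camera images.
- plate1: Opal-glass plate, white, 90 mm wide (its x), 8 mm thick (its y), 90 mm tall (its z), about 160 g; origin at the centre of its lower edge. At the start it stands upright in one of the stand's slots, rising 55 mm above the stand's top. Two or three of the four plates are present.
- plate2: Opal-glass plate, white, 90 mm wide (its x), 8 mm thick (its y), 90 mm tall (its z), about 160 g; origin at the centre of its lower edge. At the start it stands upright in one of the stand's slots, rising 55 mm above the stand's top. Two or three of the four plates are present.
- plate3: Opal-glass plate, white, 90 mm wide (its x), 8 mm thick (its y), 90 mm tall (its z), about 160 g; origin at the centre of its lower edge. At the start it stands upright in one of the stand's slots, rising 55 mm above the stand's top. Two or three of the four plates are present.
- plate4: Opal-glass plate, white, 90 mm wide (its x), 8 mm thick (its y), 90 mm tall (its z), about 160 g; origin at the centre of its lower edge. At the start it stands upright in one of the stand's slots, rising 55 mm above the stand's top. Two or three of the four plates are present.
- rack: Grey slotted stand, fixed, 112 mm (x) by 158 mm (y) by 45 mm tall; origin at the centre of its underside. Four slots run along its x, each 97 mm long, 13 mm wide and 35 mm deep (floor 10 mm above the bench), centred at y = -57, -19, 19 and 57 mm.
- unit: White UV unit, fixed, 160 mm (x) by 280 mm (y, from -150 to +130) by 80 mm tall; origin on its underside. On top, at its +y end, are three slots for plates; at its -y end the dose sleeve on a round number plate (136 mm across); the shutter knob is on its front (-x face) below the slots.
- bay (a point): Centre of the floor of the UV unit's middle slot, 45 mm above the bench, axes as the unit's. The three slots run along x, each 103 mm long, 17 mm wide and 35 mm deep, centred at y = -38, 0 and 38 mm from here; a plate may go in any of them, one to a slot, and then rises 55 mm above the unit's top.
- sleeve (a joint): Dose sleeve's turn, rad, clockwise seen from above. It clicks at ten values, 0 to 9: the number times 0.5236 (30 degrees). The numbers stand round the fixed plate; a white pointer on the sleeve shows the value. In the unit's frame the pointer's direction is 135 degrees (counter-clockwise from +x) at 0, 15 degrees at 4 and -135 degrees at 9.
- sleeve_grip (a point): On the sleeve's upright axis, 105 mm above the bench, 20 mm below the sleeve's top. The sleeve is a black ribbed upright cylinder 44 mm across, 42 mm tall, on a thin skirt 64 mm across; turns easily past its clicks (about 0.1 N m). This point turns with the sleeve.
- shutter (a joint): Shutter knob's travel, m: 0 fully home, 0.040 pulled out to its stop (towards the unit's -x). A catch must be passed near each end (about 5 N).
- knob_grip (a point): Centre of the bare aluminium shutter knob, 36 mm above the bench; it moves with the knob. The knob is a cylinder lying along the unit's x, 32 mm across and 28 mm long, with a 38 mm flange 5 mm thick at its outer end, on a thin stem; at home there are 31 mm of stem between it and the unit.
- meter: UV meter: loose aluminium puck 56 mm across and 40 mm tall with a small white dome on top (46 mm in all), about 220 g; origin at the centre of its underside.
- pad: The meter's round dock pad, flat on the bench: a steel-rimmed grey disc 100 mm across and only 1 mm thick, fixed; origin at its centre. The meter stands at bench height on it.
- jar: Bystander: white jar, 72 mm across and 75 mm tall; origin at its underside.
- bottle: Bystander: amber bottle, 60 mm across and 150 mm tall; origin at its underside.
- beaker: Bystander: glass beaker, 72 mm across and 90 mm tall; origin at its underside.
Things that resemble listed ones, but are neither listed nor needed, are in the scene too. What is meant by the meter is not red or yellow, and is the smaller of those in its own colour.

How it is judged:
By the outcome, as a careful person would: the job done as asked, in the order asked, and still so for the second after the job is handed in, with the robot touching nothing.
Of plate1, plate2, plate3, plate4 only 2 to 3 are there at a start; the rules pass over those that are not, and their reading is None.
At some moment in a run one of meter may be knocked a few centimetres aside while the robot is not near it.
It also fails if it takes over 210 s, if anything falls off the work surface, if the arm or the gripper's body presses on something with over 40 N, if the wrist force passes 120 N, or if a joint passes its speed limit or range.

## Working session

There is one attempt and no reset: what is moved stays moved. The work goes in short steps, Python scripts to look and compute and a shell command to move; the robot and the scene stay as the last step left them, time stands still between calls to the robot, and variables do not carry over. Pictures are saved under pics/ and viewed, at most 14 in all, crops included, and the job is handed in when it is done.

```bash
ls; mkdir -p pics
python3 - <<'E'
from station import monitor, vision, env
import cv2,numpy as np
s=monitor.get_state();print(s)
for n in("scene","top"):
    im=vision.read_camera(n);cv2.imwrite(f"pics/{n}0.png",im[:,:,::-1]);print(n,vision.get_calibration(n))
E
```

```text
pics
{'time': 0.0, 'joints': array([-1.00241714e+00,  2.55771025e-01,  1.07001279e-01, -4.69558463e-04,
       -1.42393139e+00, -2.84618908e-01]), 'joint_velocities': array([-1.30701826e-05,  1.21846087e-03,  2.78784270e-03,  1.62423004e-04,
        1.04023052e-03,  2.28791540e-03]), 'tau': array([-1.53078250e-03, -3.86626911e+01,  2.37935328e+01,  5.36489055e+00,
       -6.01703476e-03, -4.70391376e-05]), 'ee_pos': array([ 0.15390894, -0.52752175,  0.24138263]), 'tool_rot': array([ 4.44076314e-01, -3.10967800e+00, -3.02547943e-03]), 'ft_force': array([0.49347994, 0.04805135, 0.04907263]), 'ft_torque': array([ 0.00926977, -0.05205114, -0.01357491]), 'grasp_force': 0.0, 'width': 0.08527364716032486}
scene {'fx': 372.4229556453704, 'fy': 372.4229556453704, 'cx': 321.0811863584157, 'cy': 198.42905325914376, 'k1': 0.014535527541126619, 'R': array([[ 0.17796694,  0.98396998, -0.01143855],
       [ 0.74251507, -0.14190585, -0.65462516],
       [-0.64575471,  0.10800834, -0.75586709]]), 't': array([-0.11503319, -0.34277318,  1.34384104])}
top {'fx': 455.801872003359, 'fy': 455.801872003359, 'cx': 321.6430992259369, 'cy': 201.02423529259357, 'k1': -0.04396388311433094, 'R': array([[ 7.83131253e-03, -9.99969099e-01,  6.86256055e-04],
       [-9.93815857e-01, -7.85913669e-03, -1.10762249e-01],
       [ 1.10764220e-01,  1.85401639e-04, -9.93846695e-01]]), 't': array([0.01605783, 0.57816483, 1.42691536])}
```

View pics/top0.png

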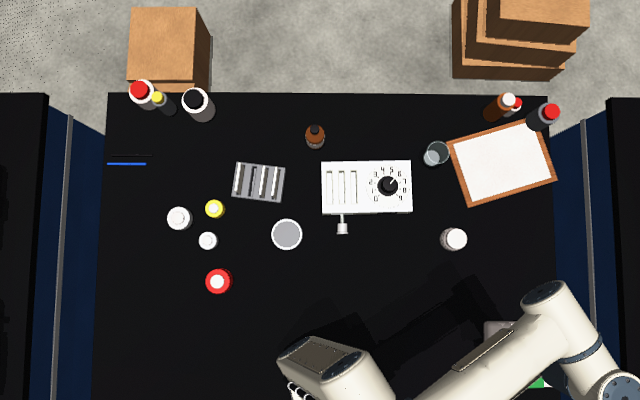

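View pics/scene0.png

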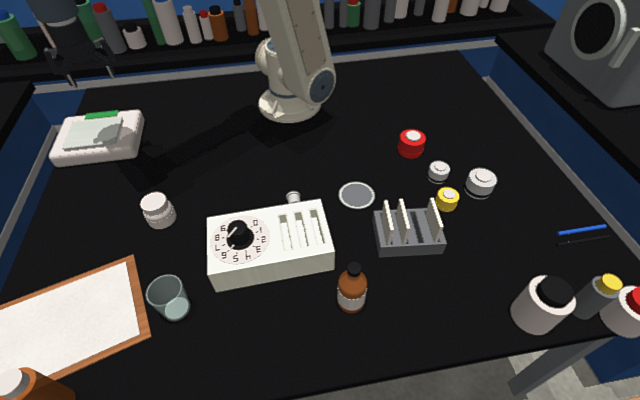

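Top view: rack ~(258,182), unit ~(366,187), knob (342,228), pad (287,234). Round candidates: large aluminium (179,218), small aluminium (207,240), yellow (214,208), red (218,281). The meter is the small one at (207,240); I'll confirm that in a crop and measure.

```bash
cat > h.py <<'E'
from station import monitor, vision, env
import cv2,numpy as np
from scipy.spatial.transform import Rotation as Ro
def K(c): return np.array([[c["fx"],0,c["cx"]],[0,c["fy"],c["cy"]],[0,0,1]])
def ray(c,uv):
    p=cv2.undistortPoints(np.array(uv,float).reshape(-1,1,2),K(c),np.array([c["k1"],0,0,0])).reshape(-1,2)
    d=np.c_[p,np.ones(len(p))]@c["R"]; return -c["R"].T@c["t"],d
def plane(c,uv,z):
    o,d=ray(c,uv); return o+d*((z-o[2])/d[:,2])[:,None]
def proj(c,X):
    X=np.atleast_2d(X).astype(float)
    return cv2.projectPoints(X,cv2.Rodrigues(c["R"])[0],c["t"],K(c),np.array([c["k1"],0,0,0]))[0].reshape(-1,2)
def grab(n):
    c=vision.get_calibration(n); return c,vision.read_camera(n)
def crop(im,x0,y0,x1,y1,k,name):
    cv2.imwrite(name,cv2.resize(im[y0:y1,x0:x1,::-1],None,fx=k,fy=k,interpolation=cv2.INTER_CUBIC))
def st():
    s=monitor.get_state(); R=Ro.from_rotvec(s["tool_rot"]).as_matrix(); return s,s["ee_pos"],R
def go(p,yawdir=None):
    """tool-frame shift (mm) to world point p and turn rv (deg) to point down with tool y along +-yawdir"""
    s,e,R=st(); d=R.T@(np.array(p)-e)*1000
    out=[np.round(d,1)]
    if yawdir is not None:
        best=None
        for sg in(1,-1):
            y=sg*np.array([np.cos(yawdir),np.sin(yawdir),0]); z=np.array([0,0,-1.]); Rt=np.c_[np.cross(y,z),y,z]
            rv=np.degrees(Ro.from_matrix(R.T@Rt).as_rotvec()); 
            out.append(np.round(rv,1))
    print("go",*out,"q6",round(s["joints"][5],2),"t",round(s["time"],2))
E
python3 - <<'E'
from h import *
c,im=grab("top")
crop(im,150,150,420,290,2.9,"pics/c1.png")
g=lambda uv,z:print(np.round(plane(c,uv,z),4).tolist())
hsv=cv2.cvtColor(im,cv2.COLOR_RGB2HSV)
m=((hsv[...,1]<60)&(hsv[...,2]>70)).astype(np.uint8)
cs,_=cv2.findContours(m[150:260,160:480],cv2.RETR_EXTERNAL,cv2.CHAIN_APPROX_NONE,offset=(160,150))
for k in cs:
    if cv2.contourArea(k)<60: continue
    r=cv2.minAreaRect(k); print(np.round(r[0],1),np.round(r[1],1),round(r[2],1),cv2.contourArea(k), np.round(cv2.boxPoints(r),1).tolist())
    print(np.round(plane(c,cv2.boxPoints(r),0.08),4)[:,:2].tolist())
E
```

```text
[207. 240.] [18. 18.] 0.0 249.5 [[198.0, 249.0], [198.0, 231.0], [216.0, 231.0], [216.0, 249.0]]
[[0.4215, 0.399], [0.4767, 0.401], [0.4772, 0.3453], [0.422, 0.3435]]
[453.5 239. ] [22. 27.] 90.0 469.5 [[440.0, 228.0], [467.0, 228.0], [467.0, 250.0], [440.0, 250.0]]
[[0.4918, -0.3452], [0.4924, -0.4292], [0.4247, -0.4275], [0.4243, -0.3439]]
[286.5 233.5] [31. 31.] 90.0 757.5 [[271.0, 218.0], [302.0, 218.0], [302.0, 249.0], [271.0, 249.0]]
[[0.5188, 0.1764], [0.5195, 0.0807], [0.4244, 0.0796], [0.4236, 0.1745]]
[179.  217.5] [23. 24.] 90.0 422.5 [[167.0, 206.0], [191.0, 206.0], [191.0, 229.0], [167.0, 229.0]]
[[0.5533, 0.5009], [0.5539, 0.4257], [0.4826, 0.423], [0.4819, 0.4977]]
[257.9 181.6] [50.3 35.9] 7.6 1708.5 [[230.60000610351562, 196.10000610351562], [235.3000030517578, 160.39999389648438], [285.20001220703125, 167.10000610351562], [280.3999938964844, 202.6999969482422]]
[[0.5859, 0.3034], [0.6984, 0.2919], [0.6784, 0.1353], [0.5664, 0.1481]]
[366.6 196.3] [72.5 90.8] 88.8 4813.0 [[320.3999938964844, 161.0], [411.29998779296875, 159.10000610351562], [412.79998779296875, 231.60000610351562], [321.8999938964844, 233.5]]
[[0.6985, 0.0254], [0.7071, -0.2592], [0.4801, -0.2607], [0.4723, 0.0189]]
[467.  175.5] [51. 24.] 90.0 779.5 [[455.0, 150.0], [479.0, 150.0], [479.0, 201.0], [455.0, 201.0]]
[[0.7377, -0.3981], [0.7385, -0.4744], [0.5766, -0.4692], [0.576, -0.3938]]
[436.  157.5] [15. 26.] 90.0 207.0 [[423.0, 150.0], [449.0, 150.0], [449.0, 165.0], [423.0, 165.0]]
[[0.7366, -0.2968], [0.7375, -0.379], [0.6895, -0.3778], [0.6887, -0.2959]]
```

View pics/c1.png

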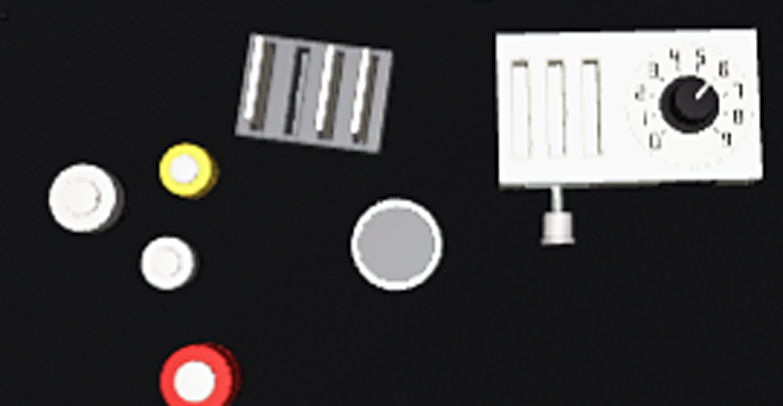

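The crop shows three plates, in rack slots 1, 3 and 4 from the left (crop (258,80), (327,90), (364,95)). The small aluminium puck at crop (167,263) is the smaller of the two aluminium ones, so it is the meter. The pointer is at about 6. Next I go above the rack for a wrist view.

```bash
python3 - <<'E'
from h import *
go([0.60,0.17,0.36],np.radians(82.7))
s,e,R=st(); c=vision.get_calibration("wrist"); print({k:c[k] for k in("fx","cx","cy","k1")}); o=-c["R"].T@c["t"]; print(R.T@(o-e),R.T@c["R"].T, R)
E
python3 -m jog -h | head -20
```

```text
go [-623.5  545.1 -117.7] [ 0.1 -0.  23.6] [ 0.000e+00  1.000e-01 -1.564e+02] q6 -0.28 t 0.15
{'fx': 315.3152290949209, 'cx': 318.3631446532703, 'cy': 195.67177068338032, 'k1': -0.04128020080700189}
[ 6.73614055e-02  1.24196699e-04 -1.32402772e-01] [[-5.05515422e-04 -9.64420420e-01 -2.64372840e-01]
 [ 9.99999846e-01 -4.26970308e-04 -3.54561614e-04]
 [ 2.29067108e-04 -2.64372978e-01  9.64420487e-01]] [[-9.60006352e-01 -2.79977789e-01 -4.92520976e-04]
 [-2.79978206e-01  9.60005417e-01  1.34331994e-03]
 [ 9.67230571e-05  1.42749082e-03 -9.99998976e-01]]invalid input: not JSON, or not a number
```

```bash
python3 -m jog '[{"xyz":[0,0,-60],"turn":[0,0,0]},{"xyz":[-52,45,-118],"turn":[0,0,0]},{"xyz":[-104,90,-118],"turn":[0,0,0]},{"xyz":[-150,130,-118],"turn":[0,0,0]},{"xyz":[-196,170,-118],"turn":[0,0,0]}]'
python3 -m jog '[{"xyz":[-45,40,0],"turn":[0,0,0]},{"xyz":[-90,80,0],"turn":[0,0,0]},{"xyz":[-135,118,0],"turn":[0,0,0]},{"xyz":[-178,156,0],"turn":[0,0,0]},{"xyz":[-214,188,0],"turn":[0,0,0]}]'
python3 -m jog '[{"xyz":[-45,40,0],"turn":[0,0,0]},{"xyz":[-90,80,0],"turn":[0,0,0]},{"xyz":[-135,118,0],"turn":[0,0,0]},{"xyz":[-178,156,0],"turn":[0,0,0]},{"xyz":[-213,187,0],"turn":[0,0,0]}]'
python3 -m jog '[{"xyz":[0,0,0],"turn":[0,0,8]},{"xyz":[0,0,0],"turn":[0,0,16]},{"xyz":[0,0,0],"turn":[0,0,23.6]},{"xyz":[0,0,0],"turn":[0,0,23.6]}]'
python3 - <<'E'
from h import *
go([0.60,0.17,0.36],np.radians(82.7))
c,im=grab("wrist"); cv2.imwrite("pics/w1.png",im[:,:,::-1]); np.save("w1.npy",im); np.save("w1c.npy",c,allow_pickle=True)
c,im=grab("top"); cv2.imwrite("pics/t1.png",im[:,:,::-1])
E
```

```text
time: 0.78
ee_pos: [0.2814, -0.3296, 0.3599]
tool_rot: [-0.443, 3.11, -0.0]
ft_force: [1.4, -0.2, 0.2]
width: 0.0848
grasp_force: 0.0
time: 1.4
ee_pos: [0.4342, -0.0889, 0.3596]
tool_rot: [0.446, -3.109, -0.0]
ft_force: [1.4, -0.6, -0.4]
width: 0.0857
grasp_force: 0.0
time: 2.02
ee_pos: [0.5864, 0.1503, 0.3589]
tool_rot: [0.445, -3.109, 0.0]
ft_force: [0.4, 0.1, 0.4]
width: 0.0855
grasp_force: 0.0
time: 2.52
ee_pos: [0.5857, 0.1483, 0.3594]
tool_rot: [-0.199, -3.135, 0.0]
ft_force: [-0.0, -0.2, 0.1]
width: 0.0854
grasp_force: 0.0
go [-11.5  23.4  -0.6] [-0. -0.  0.] [ 1.0e-01 -0.0e+00 -1.8e+02] q6 -2.2 t 2.52
```

View pics/w1.png

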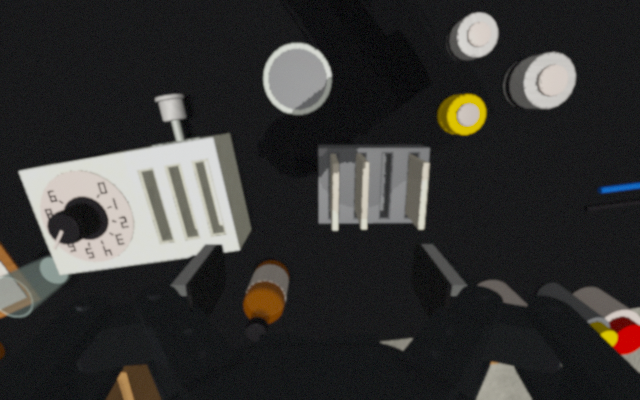

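The wrist view shows the rack at (318-430,146-224) with plates at columns 335, 362 and 422 and an empty slot at 387. The unit slots are at (157,205), (183,203) and (209,197), the pad at (297,78), the knob at (172,105), the sleeve at (80,215) and the meter at (474,36).

Run:
```python
from h import *
im=np.load("w1.npy");c=np.load("w1c.npy",allow_pickle=True).item()
g=cv2.cvtColor(im,cv2.COLOR_RGB2GRAY);hsv=cv2.cvtColor(im,cv2.COLOR_RGB2HSV)
P=lambda uv,z:np.round(plane(c,uv,z)[:,:2]*1000,1).tolist()
def cont(mask,box,name,z,mn=60):
    x0,y0,x1,y1=box
    cs,_=cv2.findContours(mask[y0:y1,x0:x1].astype(np.uint8),cv2.RETR_EXTERNAL,cv2.CHAIN_APPROX_NONE,offset=(x0,y0))
    for k in cs:
        a=cv2.contourArea(k)
        if a<mn: continue
        W=(plane(c,k.reshape(-1,2),z)[:,:2]*1000).astype(np.float32)
        r=cv2.minAreaRect(W); (mx,my),mr=cv2.minEnclosingCircle(W)
        print(name,"px",np.round(cv2.minAreaRect(k)[0],0),"rect",np.round(r[0],1),np.round(r[1],1),round(r[2],1),"circ",np.round([mx,my,mr],1))
cont(g>60,(262,40,335,118),"pad",.001)
cont((g>60)&(hsv[...,1]<70),(445,5,500,65),"meter",.04)
cont(g>60,(310,140,440,240),"rack(with plates)",.045)
cont(g>170,(310,140,440,240),"platebright",.1,30)
cont(g>130,(310,140,440,240),"plate130",.1,30)
cont(g>185,(10,125,240,280),"unittop",.08)
cont(g<150,(140,155,228,245),"slot",.08)
cont(g>90,(150,90,195,150),"knob",.036)
for r in(170,190,210): print(r,g[r,318:432].tolist())
```

```text
pad px [297.  78.] rect [471.7 130.6] [103.5 102.5] 82.5 circ [471.5 130.5  52.4]
meter px [474.  36.] rect [448.7 373.4] [58.1 67. ] 4.4 circ [448.9 373.5  33.9]
rack(with plates) px [374. 188.] rect [641.4 221.6] [162.5 127.7] 83.3 circ [641.7 222.1 100.8]
platebright px [335. 201.] rect [635.9 163.4] [ 7.2 75.6] 82.0 circ [636.  163.8  37.9]
platebright px [423. 196.] rect [643.3 277.1] [ 7.6 87.3] 83.3 circ [643.3 277.2  43.7]
platebright px [365. 195.] rect [633.1 202.3] [ 7.5 88.2] 82.5 circ [633.3 203.   44.2]
plate130 px [336. 197.] rect [631.4 165.1] [47.3 87.8] 88.4 circ [631.3 171.9  46. ]
plate130 px [423. 195.] rect [643.4 276.9] [ 9.7 90. ] 83.3 circ [643.4 277.2  45.1]
plate130 px [400. 158.] rect [590.3 250.4] [21.2 13.7] 0.0 circ [589.5 250.1  11.6]
plate130 px [384. 189.] rect [628.3 228.5] [ 64.9 105.1] 85.4 circ [627.1 222.4  58.1]
unittop px [129. 210.] rect [ 619.  -122.4] [160.4 281.1] 1.7 circ [ 620.5 -121.9  160.1]
slot px [157. 205.] rect [617.3 -81. ] [100.7  15.2] 1.6 circ [617.3 -80.4  50.5]
slot px [182. 201.] rect [616.3 -44.2] [100.7  15.1] 2.7 circ [6
[... 1188 characters left out ...]
, 142, 142, 143, 144, 142, 141, 139, 128, 112, 101, 95, 98, 96, 98, 96, 96, 97, 97, 95, 96, 97, 102, 131, 173, 203, 215, 217, 210, 189, 143, 81, 33, 26, 28]
210 [92, 127, 141, 144, 144, 142, 143, 143, 141, 133, 113, 96, 98, 120, 164, 198, 207, 208, 204, 193, 163, 139, 139, 143, 144, 144, 144, 143, 142, 143, 143, 144, 141, 142, 136, 124, 103, 95, 97, 97, 92, 95, 104, 132, 170, 194, 204, 200, 193, 174, 154, 144, 144, 140, 141, 142, 141, 143, 140, 139, 131, 118, 105, 105, 94, 77, 61, 50, 49, 62, 81, 106, 121, 135, 138, 140, 141, 140, 138, 139, 140, 139, 138, 138, 138, 130, 114, 100, 96, 97, 96, 99, 97, 98, 97, 97, 97, 96, 96, 100, 128, 172, 202, 214, 216, 215, 204, 169, 105, 44, 27, 24, 26, 28]
```

```bash
python3 -m jog '[{"xyz":[0,0,0],"turn":[0,0,-0.3]},{"xyz":[0,0,0],"turn":[0,0,-0.3]}]' 26
python3 - <<'E'
from h import *
y=np.radians(83.0)
go([.630,.1642,.16],y); go([.630,.1642,.081],y)
im=np.load("w1.npy");c=np.load("w1c.npy",allow_pickle=True).item()
print("bottle",plane(c,[[268,268],[265,300],[256,330]],.0)[:,:2],plane(c,[[256,330]],.15))
E
```

```text
time: 2.88
ee_pos: [0.5857, 0.1482, 0.3598]
tool_rot: [-0.192, -3.136, 0.0]
ft_force: [0.5, 1.0, 0.1]
width: 0.0517
grasp_force: 0.0
go [-42.   21.3 199.8] [-0. -0.  0.] [   0.   -0. -180.] q6 -2.2 t 2.88
go [-42.   21.3 278.8] [-0. -0.  0.] [   0.   -0. -180.] q6 -2.2 t 2.88
bottle [[ 0.77002489  0.03634853]
 [ 0.83217707  0.02003376]
 [ 0.89322133 -0.00782171]] [[0.77906961 0.04238228 0.15      ]]
```

Down to z≈0.15 over plate A, then look.

```bash
python3 -m jog '[{"xyz":[-42,21.3,40],"turn":[0,0,0]},{"xyz":[-42,21.3,90],"turn":[0,0,0]},{"xyz":[-42,21.3,140],"turn":[0,0,0]},{"xyz":[-42,21.3,180],"turn":[0,0,0]},{"xyz":[-42,21.3,205],"turn":[0,0,0]}]'
python3 -m jog '[{"xyz":[0,0,0],"turn":[0,0,0]}]'
python3 - <<'E'
from h import *
go([.630,.1642,.081],np.radians(83))
c,im=grab("wrist"); cv2.imwrite("pics/w2.png",im[:,:,::-1]);s,e,R=st();print(s["width"],proj(c,[[.63,.1642,.1]]),proj(c,[e+R@[0,0,.011]]))
E
```

```text
time: 3.5
ee_pos: [0.629, 0.1638, 0.1522]
tool_rot: [-0.192, -3.133, 0.002]
ft_force: [0.4, -0.6, -0.0]
width: 0.0257
grasp_force: 0.0
time: 3.62
ee_pos: [0.6287, 0.1637, 0.1526]
tool_rot: [-0.192, -3.131, 0.003]
ft_force: [0.3, 0.3, 0.7]
width: 0.026
grasp_force: 0.0
go [-1.5  0.8 71.6] [-0.1 -0.2 -0. ] [ -0.4   0.2 180. ] q6 -2.19 t 3.62
0.025963111035292863 [[319.85499425 223.562985  ]] [[319.50073135 254.28344249]]
```

View pics/w2.png

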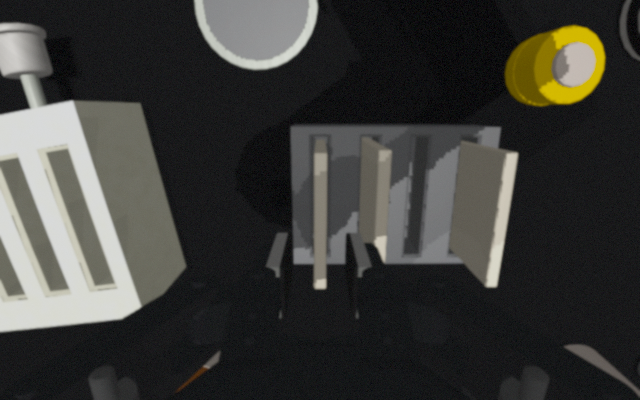

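Plate A's top is at column 320, rows 138–288, centred between the fingers at columns 280 and 358. I descend, grip and lift a little.

```bash
python3 -m jog '[{"xyz":[0,0.5,25],"turn":[0,0,0]},{"xyz":[0,0.5,50],"turn":[0,0,0]},{"xyz":[0,0.5,65],"turn":[0,0,0]},{"xyz":[0,0.5,71],"turn":[0,0,0]},{"xyz":[0,0.5,71],"turn":[0,0,0]}]'
python3 -m jog '[{"xyz":[0,0,0],"turn":[0,0,0]},{"xyz":[0,0,0],"turn":[0,0,0]},{"xyz":[0,0,0],"turn":[0,0,0]},{"xyz":[0,0,0],"turn":[0,0,0]}]' 0
python3 -m jog '[{"xyz":[0,0,-10],"turn":[0,0,0]},{"xyz":[0,0,-30],"turn":[0,0,0]},{"xyz":[0,0,-60],"turn":[0,0,0]},{"xyz":[0,0,-100],"turn":[0,0,0]},{"xyz":[0,0,-140],"turn":[0,0,0]}]'
python3 - <<'E'
from h import *
print("ends",plane(*[vision.get_calibration("wrist")],[[320,288]],.1))
# unit yaw 1.7 : tool y along 91.7
go([.6178,-.0824,.2215],np.radians(91.7))
E
```

```text
time: 4.3
ee_pos: [0.6305, 0.1648, 0.0845]
tool_rot: [0.193, 3.135, 0.0]
ft_force: [0.2, -0.0, -0.7]
width: 0.0267
grasp_force: 0.0
time: 4.8
ee_pos: [0.6308, 0.1648, 0.0851]
tool_rot: [0.192, 3.133, 0.001]
ft_force: [-0.5, -0.3, 5.5]
width: 0.0069
grasp_force: 60.0
time: 5.42
ee_pos: [0.6295, 0.1647, 0.2246]
tool_rot: [-0.193, -3.134, 0.0]
ft_force: [0.4, 0.1, -1.8]
width: 0.0069
grasp_force: 59.1
ends [[0.72002301 0.1547064  0.1       ]]
go [ -18.7 -246.6    3.1] [-0.  -0.1 -8.7] [-1.000e-01  0.000e+00  1.713e+02] q6 -2.19 t 5.42
```

```bash
python3 -m jog '[{"xyz":[-4,-40,0],"turn":[0,0,-1]},{"xyz":[-8,-95,0],"turn":[0,0,-3]},{"xyz":[-12,-150,0],"turn":[0,0,-5]},{"xyz":[-16,-205,0],"turn":[0,0,-7]},{"xyz":[-18.7,-246.6,0],"turn":[0,0,-8.7]}]'
python3 -m jog '[{"xyz":[0,0,0],"turn":[0,0,0]},{"xyz":[0,0,0],"turn":[0,0,0]},{"xyz":[0,0,0],"turn":[0,0,0]}]'
python3 - <<'E'
from h import *
go([.6178,-.0824,.1195],np.radians(91.7))
c,im=grab("wrist"); cv2.imwrite("pics/w3.png",im[:,:,::-1])
E
```

```text
time: 6.05
ee_pos: [0.6176, -0.0843, 0.2235]
tool_rot: [0.045, -3.14, -0.001]
ft_force: [0.8, 0.2, -1.6]
width: 0.0071
grasp_force: 59.0
time: 6.42
ee_pos: [0.6184, -0.0811, 0.2236]
tool_rot: [0.047, -3.141, -0.001]
ft_force: [0.1, -0.3, -1.4]
width: 0.0069
grasp_force: 59.1
go [  0.6  -1.3 104.1] [ 0. -0.  0.] [   0.    0. -180.] q6 -1.66 t 6.42
```

View pics/w3.png

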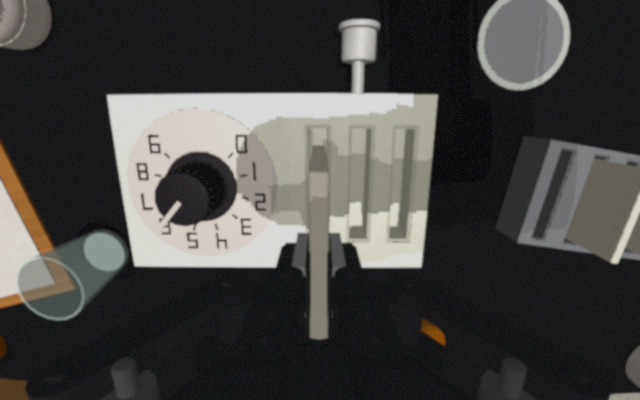

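Plate A hangs over the right slot (column 317, rows 126–). The other slots are at columns 361 and 403, and the sleeve pointer is at "6". I check slot positions at z=0.08.

Run:
```python
from h import *
c=vision.get_calibration("wrist"); g=cv2.imread("pics/w3.png",0)
print(np.round(plane(c,[[307,128],[328,128],[350,128],[373,128],[393,128],[415,128],[347,241],[369,241],[387,241],[410,241],[107,94],[438,94],[424,267],[135,267]],.08)[:,:2]*1000,1).tolist())
print(np.round(plane(c,[[318,338]],.24)*1000,1))
print(g[135,300:425].tolist())
go([.6178,-.0824,.1195],np.radians(91.7))
```

```text
[[566.8, -92.5], [566.3, -74.5], [565.7, -55.6], [565.0, -35.8], [564.5, -18.6], [563.8, 0.5], [670.4, -52.6], [669.8, -31.7], [669.3, -14.6], [668.8, 7.3], [542.3, -263.9], [535.0, 17.1], [695.7, 24.1], [705.0, -259.4]]
[[647.8 -80.5 240. ]]
[176, 175, 175, 173, 165, 154, 146, 140, 128, 130, 138, 144, 154, 166, 171, 171, 172, 173, 174, 173, 174, 174, 175, 176, 175, 173, 160, 143, 145, 150, 156, 165, 172, 175, 173, 174, 175, 174, 174, 173, 173, 173, 174, 173, 172, 172, 171, 168, 161, 148, 147, 157, 168, 171, 173, 173, 173, 173, 173, 173, 171, 172, 170, 172, 168, 155, 131, 109, 105, 106, 116, 133, 146, 152, 158, 163, 170, 172, 173, 172, 171, 170, 170, 170, 170, 171, 170, 169, 171, 171, 172, 169, 161, 156, 155, 163, 168, 170, 170, 169, 169, 170, 169, 164, 149, 127, 109, 105, 104, 105, 103, 103, 104, 111, 127, 143, 149, 154, 156, 163, 167, 167, 168, 169, 167]
go [  0.7  -1.3 104.2] [ 0. -0.  0.] [   0.    0. -180.] q6 -1.66 t 6.47
```

```bash
python3 -m jog '[{"xyz":[0,-1,30],"turn":[0,0,0]},{"xyz":[0,-1,60],"turn":[0,0,0]},{"xyz":[0,-1,80],"turn":[0,0,0]},{"xyz":[0,-1,93],"turn":[0,0,0]},{"xyz":[0,-1,101],"turn":[0,0,0]}]'
python3 -m jog '[{"xyz":[0,0,1],"turn":[0,0,0]},{"xyz":[0,0,2],"turn":[0,0,0]},{"xyz":[0,0,2],"turn":[0,0,0]}]'
```

```text
time: 7.1
ee_pos: [0.6186, -0.0829, 0.1225]
tool_rot: [0.047, -3.141, 0.0]
ft_force: [-0.1, 0.8, -1.4]
width: 0.0071
grasp_force: 59.2
time: 7.48
ee_pos: [0.6188, -0.0834, 0.1214]
tool_rot: [-0.045, 3.14, -0.0]
ft_force: [-0.2, 0.3, -1.7]
width: 0.0068
grasp_force: 59.2
```

```bash
python3 -m jog '[{"xyz":[0,0,1],"turn":[0,0,0]},{"xyz":[0,0,1],"turn":[0,0,0]}]'
python3 -m jog '[{"xyz":[0,0,1],"turn":[0,0,0]},{"xyz":[0,0,1],"turn":[0,0,0]}]'
```

```text
time: 7.72
ee_pos: [0.6186, -0.0834, 0.1201]
tool_rot: [-0.046, 3.141, -0.0]
ft_force: [0.0, 0.1, -0.9]
width: 0.0067
grasp_force: 59.4
time: 7.98
ee_pos: [0.6186, -0.0835, 0.1201]
tool_rot: [-0.046, 3.14, -0.001]
ft_force: [-2.0, 0.7, 5.4]
width: 0.0071
grasp_force: 60.2
```

The plate is on the floor (5 N contact). I release and retreat.

```bash
python3 -m jog '[{"xyz":[0,0,0],"turn":[0,0,0]},{"xyz":[0,0,0],"turn":[0,0,0]},{"xyz":[0,0,0],"turn":[0,0,0]}]' 26
python3 -m jog '[{"xyz":[0,0,-15],"turn":[0,0,0]},{"xyz":[0,0,-50],"turn":[0,0,0]},{"xyz":[0,0,-80],"turn":[0,0,0]},{"xyz":[0,0,-80],"turn":[0,0,0]}]'
python3 - <<'E'
from h import *
go([.6335,.2022,.20],np.radians(83))
E
```

```text
time: 8.35
ee_pos: [0.6185, -0.0833, 0.1186]
tool_rot: [0.046, -3.141, 0.0]
ft_force: [0.9, -0.8, -1.3]
width: 0.026
grasp_force: 0.0
time: 8.85
ee_pos: [0.6202, -0.0836, 0.2032]
tool_rot: [-0.046, 3.134, -0.001]
ft_force: [-0.3, 0.7, -0.6]
width: 0.0261
grasp_force: 0.0
go [-21.6 285.3   3.1] [-0.   0.4  8.7] [  -0.6   -0.  -171.3] q6 -1.66 t 8.85
```

```bash
python3 -m jog '[{"xyz":[-4,50,0],"turn":[0,0,1]},{"xyz":[-8,110,0],"turn":[0,0,3]},{"xyz":[-12,170,0],"turn":[0,0,5]},{"xyz":[-17,230,0],"turn":[0,0,7]},{"xyz":[-21,285,0],"turn":[0,0,8.7]}]'
python3 -m jog '[{"xyz":[0,0,25],"turn":[0,0,0]},{"xyz":[0,0,50],"turn":[0,0,0]},{"xyz":[0,0,50],"turn":[0,0,0]},{"xyz":[0,0,50],"turn":[0,0,0]}]'
python3 - <<'E'
from h import *
go([.6335,.2022,.0845],np.radians(83))
c,im=grab("wrist"); cv2.imwrite("pics/w4.png",im[:,:,::-1])
E
```

```text
time: 9.48
ee_pos: [0.6308, 0.2042, 0.1988]
tool_rot: [-0.194, -3.135, 0.0]
ft_force: [0.9, 1.0, 0.3]
width: 0.0257
grasp_force: 0.0
time: 9.98
ee_pos: [0.6318, 0.202, 0.1501]
tool_rot: [0.193, 3.134, 0.0]
ft_force: [0.2, -0.1, 0.1]
width: 0.0259
grasp_force: 0.0
go [-1.6  0.4 65.6] [ 0.   0.1 -0. ] [ 1.0e-01 -0.0e+00  1.8e+02] q6 -2.24 t 9.97
```

View pics/w4.png

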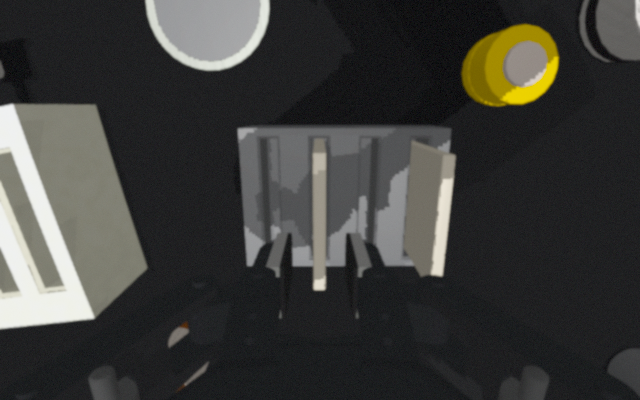

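Plate B is at column 319, centred between the fingers (283/357). I grip and lift.

```bash
python3 -m jog '[{"xyz":[-1,0.3,25],"turn":[0,0,0]},{"xyz":[-1,0.3,48],"turn":[0,0,0]},{"xyz":[-1,0.3,60],"turn":[0,0,0]},{"xyz":[-1,0.3,65.5],"turn":[0,0,0]},{"xyz":[-1,0.3,65.5],"turn":[0,0,0]}]'
python3 -m jog '[{"xyz":[0,0,0],"turn":[0,0,0]},{"xyz":[0,0,0],"turn":[0,0,0]},{"xyz":[0,0,0],"turn":[0,0,0]},{"xyz":[0,0,0],"turn":[0,0,0]}]' 0
python3 -m jog '[{"xyz":[0,0,-10],"turn":[0,0,0]},{"xyz":[0,0,-30],"turn":[0,0,0]},{"xyz":[0,0,-60],"turn":[0,0,0]},{"xyz":[0,0,-100],"turn":[0,0,0]},{"xyz":[0,0,-140],"turn":[0,0,0]}]'
python3 - <<'E'
from h import *
go([.6177,-.0439,.2215],np.radians(91.7))
E
```

```text
time: 10.65
ee_pos: [0.6326, 0.2023, 0.0839]
tool_rot: [0.193, 3.135, 0.0]
ft_force: [-0.4, -0.2, 0.4]
width: 0.0257
grasp_force: 0.0
time: 11.15
ee_pos: [0.6328, 0.2025, 0.0845]
tool_rot: [0.192, 3.134, 0.001]
ft_force: [-1.3, -0.1, 5.5]
width: 0.0069
grasp_force: 60.0
time: 11.78
ee_pos: [0.6316, 0.2022, 0.2242]
tool_rot: [-0.193, -3.134, 0.001]
ft_force: [0.6, 0.8, -1.7]
width: 0.0067
grasp_force: 59.2
go [ -16.3 -245.9    2.8] [-0.  -0.1 -8.7] [-1.000e-01  0.000e+00  1.713e+02] q6 -2.24 t 11.78
```

```bash
python3 -m jog '[{"xyz":[-4,-40,0],"turn":[0,0,-1]},{"xyz":[-8,-95,0],"turn":[0,0,-3]},{"xyz":[-12,-150,0],"turn":[0,0,-5]},{"xyz":[-14,-205,0],"turn":[0,0,-7]},{"xyz":[-16.3,-246,0],"turn":[0,0,-8.7]}]'
python3 -m jog '[{"xyz":[0,0,0],"turn":[0,0,0]},{"xyz":[0,0,0],"turn":[0,0,0]},{"xyz":[0,0,0],"turn":[0,0,0]}]'
python3 - <<'E'
from h import *
go([.6177,-.0439,.1195],np.radians(91.7))
E
```

```text
time: 12.4
ee_pos: [0.6174, -0.0459, 0.2232]
tool_rot: [0.045, -3.14, -0.0]
ft_force: [-0.1, 0.3, -0.1]
width: 0.007
grasp_force: 59.2
time: 12.78
ee_pos: [0.6182, -0.0427, 0.2231]
tool_rot: [0.047, -3.141, -0.0]
ft_force: [0.3, 0.7, -1.3]
width: 0.0066
grasp_force: 59.2
go [  0.5  -1.2 103.6] [ 0. -0.  0.] [   0.    0. -180.] q6 -1.72 t 12.78
```

```bash
python3 -m jog '[{"xyz":[0,0,30],"turn":[0,0,0]},{"xyz":[0,0,60],"turn":[0,0,0]},{"xyz":[0,0,80],"turn":[0,0,0]},{"xyz":[0,0,93],"turn":[0,0,0]},{"xyz":[0,0,101],"turn":[0,0,0]}]'
python3 -m jog '[{"xyz":[0,0,1],"turn":[0,0,0]},{"xyz":[0,0,2],"turn":[0,0,0]},{"xyz":[0,0,2.7],"turn":[0,0,0]},{"xyz":[0,0,2.7],"turn":[0,0,0]}]'
python3 -m jog '[{"xyz":[0,0,1],"turn":[0,0,0]},{"xyz":[0,0,1],"turn":[0,0,0]}]'
```

```text
time: 13.4
ee_pos: [0.6183, -0.0432, 0.1219]
tool_rot: [0.047, -3.141, 0.0]
ft_force: [0.1, -0.8, -1.6]
width: 0.0072
grasp_force: 59.2
time: 13.9
ee_pos: [0.6184, -0.0438, 0.1199]
tool_rot: [-0.046, 3.141, 0.0]
ft_force: [-0.3, 0.7, -0.8]
width: 0.0072
grasp_force: 59.2
time: 14.15
ee_pos: [0.6184, -0.0439, 0.1195]
tool_rot: [-0.046, 3.14, -0.0]
ft_force: [-2.8, -0.3, 5.5]
width: 0.0071
grasp_force: 60.0
```

```bash
python3 -m jog '[{"xyz":[0,0,0],"turn":[0,0,0]},{"xyz":[0,0,0],"turn":[0,0,0]},{"xyz":[0,0,0],"turn":[0,0,0]}]' 26
python3 -m jog '[{"xyz":[0,0,-15],"turn":[0,0,0]},{"xyz":[0,0,-50],"turn":[0,0,0]},{"xyz":[0,0,-80],"turn":[0,0,0]},{"xyz":[0,0,-80],"turn":[0,0,0]}]'
python3 - <<'E'
from h import *
go([.643,.277,.20],np.radians(83))
E
```

```text
time: 14.52
ee_pos: [0.6182, -0.0438, 0.1183]
tool_rot: [0.045, -3.141, -0.0]
ft_force: [-0.6, 0.3, -1.1]
width: 0.0264
grasp_force: 0.0
time: 15.02
ee_pos: [0.62, -0.0439, 0.2029]
tool_rot: [-0.046, 3.134, -0.0]
ft_force: [-0.2, -0.3, -0.5]
width: 0.0263
grasp_force: 0.0
go [-32.4 320.1   3.2] [0.  0.4 8.7] [  -0.6    0.  -171.3] q6 -1.72 t 15.03
```

```bash
python3 -m jog '[{"xyz":[-6,50,0],"turn":[0,0,1]},{"xyz":[-12,105,0],"turn":[0,0,3]},{"xyz":[-18,160,0],"turn":[0,0,5]},{"xyz":[-24,215,0],"turn":[0,0,7]},{"xyz":[-30,270,0],"turn":[0,0,8.7]}]'
python3 -m jog '[{"xyz":[4,50.3,0],"turn":[0,0,0]},{"xyz":[4,50.3,25],"turn":[0,0,0]},{"xyz":[4,50.3,50],"turn":[0,0,0]},{"xyz":[4,50.3,50],"turn":[0,0,0]}]'
python3 - <<'E'
from h import *
go([.643,.277,.0845],np.radians(83))
c,im=grab("wrist"); g=cv2.cvtColor(im,cv2.COLOR_RGB2GRAY); print(proj(c,[[.643,.277,.1]])); print(g[180,270:380:2].tolist())
E
```

```text
time: 15.65
ee_pos: [0.6402, 0.2286, 0.1987]
tool_rot: [-0.194, -3.135, 0.0]
ft_force: [1.7, -0.3, 0.0]
width: 0.0257
grasp_force: 0.0
time: 16.15
ee_pos: [0.6412, 0.2768, 0.146]
tool_rot: [-0.192, -3.131, 0.005]
ft_force: [0.7, 0.4, -0.0]
width: 0.0261
grasp_force: 0.0
go [-2.1  0.6 61.4] [-0.2 -0.3 -0. ] [ -0.4   0.3 180. ] q6 -2.32 t 16.15
[[319.47910754 228.30420402]]
[137, 154, 161, 160, 158, 147, 159, 163, 165, 164, 165, 163, 163, 164, 164, 163, 159, 147, 137, 131, 121, 131, 196, 212, 213, 213, 215, 214, 194, 128, 121, 132, 134, 133, 133, 133, 135, 133, 134, 126, 75, 36, 33, 36, 36, 34, 34, 33, 34, 39, 39, 37, 32, 33, 41]
```

```bash
python3 -m jog '[{"xyz":[-1,0,25],"turn":[0,0,0]},{"xyz":[-1,0,48],"turn":[0,0,0]},{"xyz":[-1,0,60],"turn":[0,0,0]},{"xyz":[-1,0,65],"turn":[0,0,0]},{"xyz":[-1,0,65],"turn":[0,0,0]}]'
python3 -m jog '[{"xyz":[0,0,0],"turn":[0,0,0]},{"xyz":[0,0,0],"turn":[0,0,0]},{"xyz":[0,0,0],"turn":[0,0,0]},{"xyz":[0,0,0],"turn":[0,0,0]}]' 0
python3 -m jog '[{"xyz":[0,0,-10],"turn":[0,0,0]},{"xyz":[0,0,-30],"turn":[0,0,0]},{"xyz":[0,0,-60],"turn":[0,0,0]},{"xyz":[0,0,-100],"turn":[0,0,0]},{"xyz":[0,0,-140],"turn":[0,0,0]}]'
python3 - <<'E'
from h import *
go([.6166,-.0060,.2215],np.radians(91.7))
E
```

```text
time: 16.82
ee_pos: [0.644, 0.2773, 0.0844]
tool_rot: [0.193, 3.135, 0.001]
ft_force: [0.4, 0.3, -0.2]
width: 0.0264
grasp_force: 0.0
time: 17.32
ee_pos: [0.6442, 0.2776, 0.0849]
tool_rot: [0.192, 3.134, 0.002]
ft_force: [-0.1, -0.2, 5.9]
width: 0.0067
grasp_force: 60.4
time: 17.95
ee_pos: [0.643, 0.277, 0.2243]
tool_rot: [-0.193, -3.134, 0.001]
ft_force: [1.1, 1.0, -1.8]
width: 0.0068
grasp_force: 59.5
go [  -8.5 -284.1    3. ] [-0.  -0.1 -8.7] [-1.000e-01  1.000e-01  1.713e+02] q6 -2.32 t 17.95
```

```bash
python3 -m jog '[{"xyz":[-2,-50,0],"turn":[0,0,-1]},{"xyz":[-4,-110,0],"turn":[0,0,-3]},{"xyz":[-6,-170,0],"turn":[0,0,-5]},{"xyz":[-8,-230,0],"turn":[0,0,-7]},{"xyz":[-8.5,-285,0],"turn":[0,0,-8.7]}]'
python3 -m jog '[{"xyz":[0,0,0],"turn":[0,0,0]},{"xyz":[0,0,0],"turn":[0,0,0]},{"xyz":[0,0,0],"turn":[0,0,0]},{"xyz":[0,0,0],"turn":[0,0,0]}]'
python3 - <<'E'
from h import *
go([.6166,-.006,.1195],np.radians(91.7))
E
```

```text
time: 18.58
ee_pos: [0.6162, -0.0086, 0.2234]
tool_rot: [0.047, -3.14, -0.0]
ft_force: [0.1, -0.1, -1.2]
width: 0.0069
grasp_force: 59.5
time: 19.08
ee_pos: [0.6171, -0.0055, 0.2234]
tool_rot: [0.048, -3.141, -0.0]
ft_force: [-0.9, 0.9, -1.1]
width: 0.0071
grasp_force: 59.5
go [  0.5  -0.4 103.9] [ 0. -0.  0.] [   0.    0. -180.] q6 -1.78 t 19.07
```

```bash
python3 -m jog '[{"xyz":[0,0,30],"turn":[0,0,0]},{"xyz":[0,0,60],"turn":[0,0,0]},{"xyz":[0,0,80],"turn":[0,0,0]},{"xyz":[0,0,93],"turn":[0,0,0]},{"xyz":[0,0,101],"turn":[0,0,0]}]'
python3 -m jog '[{"xyz":[0,0,1],"turn":[0,0,0]},{"xyz":[0,0,2],"turn":[0,0,0]},{"xyz":[0,0,2.7],"turn":[0,0,0]},{"xyz":[0,0,2.7],"turn":[0,0,0]}]'
python3 -m jog '[{"xyz":[0,0,1],"turn":[0,0,0]},{"xyz":[0,0,1],"turn":[0,0,0]}]'
```

```text
time: 19.7
ee_pos: [0.6172, -0.0063, 0.1222]
tool_rot: [0.046, -3.141, 0.0]
ft_force: [-0.1, 0.6, -2.0]
width: 0.0069
grasp_force: 59.6
time: 20.2
ee_pos: [0.6172, -0.0067, 0.1202]
tool_rot: [-0.045, 3.141, 0.0]
ft_force: [0.5, 0.3, -2.0]
width: 0.0068
grasp_force: 59.6
time: 20.45
ee_pos: [0.6173, -0.0067, 0.1199]
tool_rot: [-0.046, 3.14, -0.0]
ft_force: [-2.9, 0.5, 4.8]
width: 0.0069
grasp_force: 60.3
```

```bash
python3 -m jog '[{"xyz":[0,0,0],"turn":[0,0,0]},{"xyz":[0,0,0],"turn":[0,0,0]},{"xyz":[0,0,0],"turn":[0,0,0]}]' 26
python3 -m jog '[{"xyz":[0,0,-15],"turn":[0,0,0]},{"xyz":[0,0,-60],"turn":[0,0,0]},{"xyz":[0,0,-110],"turn":[0,0,0]},{"xyz":[0,0,-150],"turn":[0,0,0]},{"xyz":[0,0,-150],"turn":[0,0,0]}]'
python3 -m jog '[{"xyz":[40,40,0],"turn":[0,0,0]},{"xyz":[80,90,0],"turn":[0,0,0]},{"xyz":[120,140,0],"turn":[0,0,0]},{"xyz":[150,190,0],"turn":[0,0,0]},{"xyz":[170,240,0],"turn":[0,0,0]}]' 80
python3 -m jog '[{"xyz":[0,30,0],"turn":[0,0,0]},{"xyz":[0,60,0],"turn":[0,0,0]},{"xyz":[0,60,0],"turn":[0,0,0]}]'
python3 - <<'E'
from h import *
c,im=grab("wrist"); cv2.imwrite("pics/w5.png",im[:,:,::-1])
g=cv2.cvtColor(im,cv2.COLOR_RGB2GRAY)
s,e,R=st();print(e)
m=(g>60).astype(np.uint8)
cs,_=cv2.findContours(m,cv2.RETR_EXTERNAL,cv2.CHAIN_APPROX_NONE)
for k in cs:
    if 300<cv2.contourArea(k)<20000:
        el=cv2.minEnclosingCircle(k); print(np.round(el[0]),round(el[1],1),np.round(plane(c,[el[0]],.04)*1000,1))
print(proj(c,[[.449,.373,.04]]))
E
```

```text
time: 20.82
ee_pos: [0.6171, -0.0067, 0.1187]
tool_rot: [0.046, -3.141, 0.0]
ft_force: [0.4, 0.2, 0.1]
width: 0.0258
grasp_force: 0.0
time: 21.45
ee_pos: [0.6187, -0.0069, 0.2744]
tool_rot: [-0.045, 3.132, 0.001]
ft_force: [-0.1, 0.9, -0.1]
width: 0.0257
grasp_force: 0.0
time: 22.08
ee_pos: [0.4385, 0.2295, 0.2696]
tool_rot: [-0.046, 3.14, 0.001]
ft_force: [0.5, 0.3, -0.3]
width: 0.0802
grasp_force: 0.0
time: 22.45
ee_pos: [0.438, 0.2897, 0.2684]
tool_rot: [0.049, -3.14, 0.001]
ft_force: [0.9, -0.6, 0.1]
width: 0.0798
grasp_force: 0.0
[0.43813347 0.28867075 0.26862021]
[141. 385.] 29.6 [[766.1  38.3  40. ]]
[274. 301.] 60.7 [[614.9 237.1  40. ]]
[207. 267.] 30.5 [[567.9 151.3  40. ]]
[372. 254.] 27.4 [[542.6 359.3  40. ]]
[626. 288.] 63.7 [[587.  712.9  40. ]]
[457. 250.] 46.3 [[534.3 466.2  40. ]]
[ 39. 279.] 95.5 [[596.1 -78.8  40. ]]
[392. 178.] 27.2 [[445.3 376.2  40. ]]
[197. 185.] 41.6 [[460.6 146.1  40. ]]
[368.  63.] 41.4 [[320.2 339.5  40. ]]
[[389.26634105 181.09716055]]
```

View pics/w5.png

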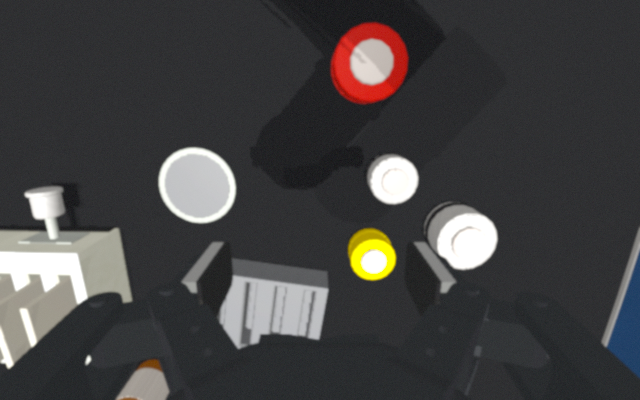

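The smaller aluminium puck at (393,179) is still where it was, next to the larger one at (462,238) and the yellow one at (372,254). I move above it.

```bash
python3 - <<'E'
from h import *
go([.449,.375,.13])
E
python3 -m jog '[{"xyz":[-8,40,30],"turn":[0,0,0]},{"xyz":[-12,87,70],"turn":[0,0,0]},{"xyz":[-12,87,110],"turn":[0,0,0]},{"xyz":[-12,87,139],"turn":[0,0,0]},{"xyz":[-12,87,139],"turn":[0,0,0]}]' 85
python3 -m jog '[{"xyz":[0,0,0],"turn":[0,0,0]}]'
python3 - <<'E'
from h import *
c,im=grab("wrist"); cv2.imwrite("pics/w6.png",im[:,:,::-1])
s,e,R=st();print(e)
g=cv2.cvtColor(im,cv2.COLOR_RGB2GRAY); m=(g>60).astype(np.uint8)
cs,_=cv2.findContours(m,cv2.RETR_EXTERNAL,cv2.CHAIN_APPROX_NONE)
for k in cs:
    if 300<cv2.contourArea(k)<30000:
        x,y,w,h=cv2.boundingRect(k); print(x,y,w,h,np.round(plane(c,[[x+w/2,y+h/2],[x+w/2,y+h]],.04)*1000,1))
go([.449,.375,.022],np.radians(91.7))
E
```

```text
go [-13.6  86.1 138.6] q6 -2.42 t 22.5
time: 23.12
ee_pos: [0.4472, 0.3735, 0.1279]
tool_rot: [0.044, -3.138, 0.006]
ft_force: [-0.3, -0.5, 0.5]
width: 0.0853
grasp_force: 0.0
time: 23.25
ee_pos: [0.4489, 0.3756, 0.1318]
tool_rot: [-0.045, 3.139, 0.002]
ft_force: [0.1, 0.3, 1.1]
width: 0.0853
grasp_force: 0.0
[0.44895551 0.37593339 0.13205115]
213 321 33 30 [[569.2 303.3  40. ]
 [585.  302.4  40. ]]
77 320 92 80 [[599.8 205.9  40. ]
 [647.1 197.9  40. ]]
479 316 82 56 [[573.  555.8  40. ]
 [603.9 562.9  40. ]]
263 266 71 76 [[535.7 361.8  40. ]
 [573.4 362.1  40. ]]
170 242 48 66 [[511.8 277.9  40. ]
 [542.5 275.2  40. ]]
383 235 105 99 [[515.  472.1  40. ]
 [562.8 478.8  40. ]]
284 158 78 81 [[445.3 378.9  40. ]
 [477.6 380.   40. ]]
0 150 104 111 [[456.7 171.4  40. ]
 [504.1 161.4  40. ]]
199 0 130 82 [[339.  336.9  40. ]
 [364.7 336.6  40. ]]
go [  0.3  -1.2 110. ] [ 0.1  0.1 -0.1] [  0.2  -0.2 179.9] q6 -2.51 t 23.3
```

View pics/w6.png

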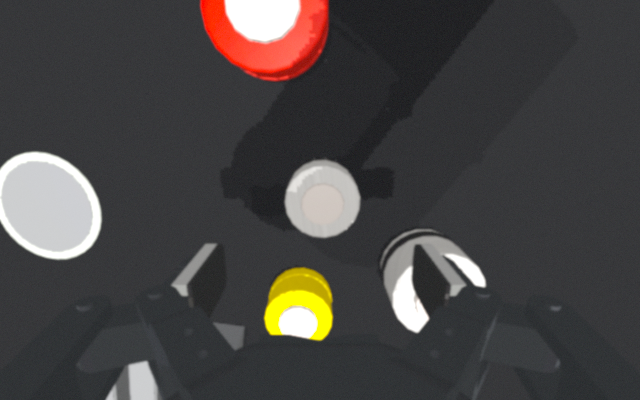

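Meter at (323,199), nearly centred. I descend and grip.

```bash
python3 -m jog '[{"xyz":[0,2.5,35],"turn":[0,0,0]},{"xyz":[0,2.5,70],"turn":[0,0,0]},{"xyz":[0,2.5,95],"turn":[0,0,0]},{"xyz":[0,2.5,108],"turn":[0,0,0]},{"xyz":[0,2.5,108],"turn":[0,0,0]}]'
python3 -m jog '[{"xyz":[0,0,0],"turn":[0,0,0]},{"xyz":[0,0,0],"turn":[0,0,0]},{"xyz":[0,0,0],"turn":[0,0,0]},{"xyz":[0,0,0],"turn":[0,0,0]}]' 30
python3 -m jog '[{"xyz":[0,0,-15],"turn":[0,0,0]},{"xyz":[0,0,-45],"turn":[0,0,0]},{"xyz":[0,0,-80],"turn":[0,0,0]},{"xyz":[0,0,-80],"turn":[0,0,0]}]'
python3 - <<'E'
from h import *
go([.4716,.1305,.10],np.radians(91.7))
E
```

```text
time: 23.92
ee_pos: [0.4481, 0.3782, 0.0223]
tool_rot: [-0.046, 3.141, 0.0]
ft_force: [0.4, -0.6, 0.6]
width: 0.085
grasp_force: 0.0
time: 24.42
ee_pos: [0.4487, 0.3789, 0.0237]
tool_rot: [-0.046, 3.139, 0.003]
ft_force: [-0.8, -0.7, 5.9]
width: 0.0545
grasp_force: 63.8
time: 24.92
ee_pos: [0.4493, 0.3797, 0.106]
tool_rot: [-0.046, 3.137, 0.008]
ft_force: [-0.8, 1.0, -3.0]
width: 0.0547
grasp_force: 63.6
go [ -15.  -249.7    4.7] [ 0.3  0.3 -0. ] [  0.4  -0.5 180. ] q6 -2.51 t 24.93
```

```bash
python3 -m jog '[{"xyz":[-4,-45,0],"turn":[0,0,0]},{"xyz":[-8,-100,0],"turn":[0,0,0]},{"xyz":[-12,-155,0],"turn":[0,0,0]},{"xyz":[-15,-210,0],"turn":[0,0,0]},{"xyz":[-16,-250,0],"turn":[0,0,0]}]'
python3 -m jog '[{"xyz":[0,0,0],"turn":[0,0,0]},{"xyz":[0,0,0],"turn":[0,0,0]},{"xyz":[0,0,40],"turn":[0,0,0]},{"xyz":[0,0,65],"turn":[0,0,0]},{"xyz":[0,0,76],"turn":[0,0,0]}]'
python3 - <<'E'
from h import *
go([.4716,.1305,.0237],np.radians(91.7))
c,im=grab("wrist"); cv2.imwrite("pics/w7.png",im[:,:,::-1])
E
```

```text
time: 25.55
ee_pos: [0.4703, 0.1264, 0.1016]
tool_rot: [0.044, -3.14, 0.0]
ft_force: [0.8, 0.3, -1.0]
width: 0.0542
grasp_force: 63.8
time: 26.18
ee_pos: [0.4703, 0.1292, 0.0245]
tool_rot: [0.047, -3.139, 0.002]
ft_force: [-0.2, -0.6, -0.8]
width: 0.0543
grasp_force: 63.9
go [-1.4  1.3  0.8] [-0.1 -0.1  0. ] [ 2.0e-01 -1.0e-01 -1.8e+02] q6 -2.13 t 26.18
```

View pics/w7.png

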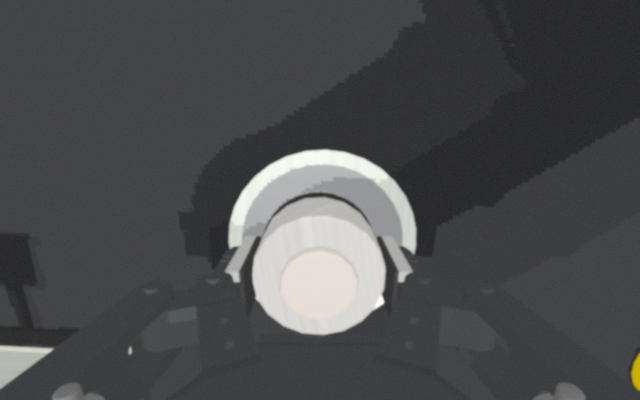

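The meter sits centred over the pad (pad columns 229–416, meter 253–385). I lower it the last bit, check and release.

```bash
python3 -m jog '[{"xyz":[0,0.5,0.5],"turn":[0,0,0]},{"xyz":[0,0.5,1.5],"turn":[0,0,0]},{"xyz":[0,0.5,1.5],"turn":[0,0,0]}]'
```

```text
time: 26.6
ee_pos: [0.4714, 0.1294, 0.025]
tool_rot: [-0.046, 3.14, 0.001]
ft_force: [-0.2, -0.5, -1.9]
width: 0.0547
grasp_force: 63.8
```

```bash
python3 -m jog '[{"xyz":[0,0,1.2],"turn":[0,0,0]},{"xyz":[0,0,1.2],"turn":[0,0,0]},{"xyz":[0,0,1.2],"turn":[0,0,0]}]'
python3 -m jog '[{"xyz":[0,0,1],"turn":[0,0,0]},{"xyz":[0,0,1],"turn":[0,0,0]}]'
```

```text
time: 26.98
ee_pos: [0.4714, 0.1293, 0.0237]
tool_rot: [-0.046, 3.14, 0.001]
ft_force: [-1.3, -0.6, 4.7]
width: 0.0544
grasp_force: 64.3
time: 27.22
ee_pos: [0.4714, 0.1293, 0.0237]
tool_rot: [-0.046, 3.14, 0.0]
ft_force: [-5.9, 0.2, 14.0]
width: 0.0542
grasp_force: 65.9
```

```bash
python3 -m jog '[{"xyz":[0,0,-2.5],"turn":[0,0,0]},{"xyz":[0,0,-2.5],"turn":[0,0,0]},{"xyz":[0,0,-2.5],"turn":[0,0,0]},{"xyz":[0,0,-2.5],"turn":[0,0,0]}]' 80
python3 -m jog '[{"xyz":[0,0,-40],"turn":[0,0,0]},{"xyz":[0,0,-100],"turn":[0,0,0]},{"xyz":[0,0,-160],"turn":[0,0,0]},{"xyz":[0,0,-220],"turn":[0,0,0]},{"xyz":[0,0,-240],"turn":[0,0,0]}]'
python3 -m jog '[{"xyz":[-25,-40,0],"turn":[0,0,0]},{"xyz":[-45,-95,0],"turn":[0,0,0]},{"xyz":[-70,-150,0],"turn":[0,0,0]},{"xyz":[-90,-205,0],"turn":[0,0,0]},{"xyz":[-110,-260,0],"turn":[0,0,0]}]'
python3 -m jog '[{"xyz":[0,-40,0],"turn":[0,0,0]},{"xyz":[0,-58,0],"turn":[0,0,0]},{"xyz":[0,-58,0],"turn":[0,0,0]}]' 70
python3 - <<'E'
from h import *
c,im=grab("wrist"); cv2.imwrite("pics/w8.png",im[:,:,::-1]); np.save("w8.npy",im); np.save("w8c.npy",c,allow_pickle=True)
print(proj(c,[[.6215,-.1885,.083],[.6215,-.1885,.125]]),st()[1])
E
```

```text
time: 27.72
ee_pos: [0.471, 0.1291, 0.0244]
tool_rot: [0.045, -3.141, 0.0]
ft_force: [-0.6, 0.3, -0.2]
width: 0.08
grasp_force: 0.0
time: 28.35
ee_pos: [0.4724, 0.1296, 0.269]
tool_rot: [-0.046, 3.135, 0.004]
ft_force: [0.2, 0.9, -2.2]
width: 0.0801
grasp_force: 0.0
time: 28.98
ee_pos: [0.589, -0.1293, 0.2643]
tool_rot: [0.046, -3.141, -0.0]
ft_force: [1.0, 0.3, 0.5]
width: 0.0801
grasp_force: 0.0
time: 29.35
ee_pos: [0.5901, -0.1863, 0.2642]
tool_rot: [0.043, -3.141, -0.0]
ft_force: [-0.0, 1.1, 0.3]
width: 0.0703
grasp_force: 0.0
[[315.52468749 207.55780209]
 [315.11958494 221.34983925]] [ 0.59017574 -0.1853238   0.26448896]
```

View pics/w8.png

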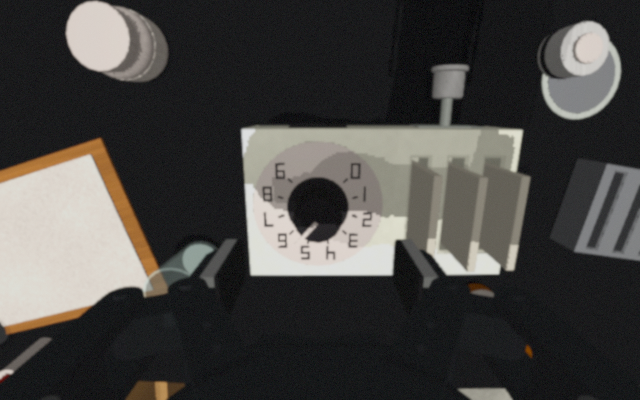

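The wrist view shows the sleeve at (318,209) with its pointer towards 6 and the three plates in the slots. The meter at (572,50) now looks off its pad at (581,84), so it may have been knocked. I measure both.

Run:
```python
from h import *
im=np.load("w8.npy");c=np.load("w8c.npy",allow_pickle=True).item()
g=cv2.cvtColor(im,cv2.COLOR_RGB2GRAY)
P=lambda uv,z:np.round(plane(c,uv,z)[:,:2]*1000,1).tolist()
print("pad c(pred)",proj(c,[[.4716,.1305,.001]]),"meter top if on pad",proj(c,[[.4716,.1305,.04]]))
print("dome",P([[591,47]],.046))
m=(g<60).astype(np.uint8)[170:260,280:360]
k=max(cv2.findContours(m,cv2.RETR_EXTERNAL,cv2.CHAIN_APPROX_NONE,offset=(280,170))[0],key=cv2.contourArea)
x,y,w,h=cv2.boundingRect(k);print("sleeve",x,y,w,h,P([[x,y+h/3],[x+w,y+h/3],[x+w/2,y]],.083),P([[x+w/2,y+h]],.125))
ct,it=grab("top");cv2.imwrite("pics/t2.png",cv2.resize(it[150:290,150:420,::-1],None,fx=2.9,fy=2.9,interpolation=cv2.INTER_CUBIC))
print("top pred pad",proj(ct,[[.4716,.1305,.001]]),"meter",proj(ct,[[.4716,.1305,.046]]))
```

```text
pad c(pred) [[580.63551053  76.40363331]] meter top if on pad [[607.91476477  73.30632493]]
dome [[447.2, 99.5]]
sleeve 288 178 60 63 [[613.0, -217.2], [611.3, -155.1], [590.0, -186.8]] [[640.8, -185.4]]
top pred pad [[287.5112859  234.41657074]] meter [[286.45648511 233.87402353]]
```

View pics/t2.png

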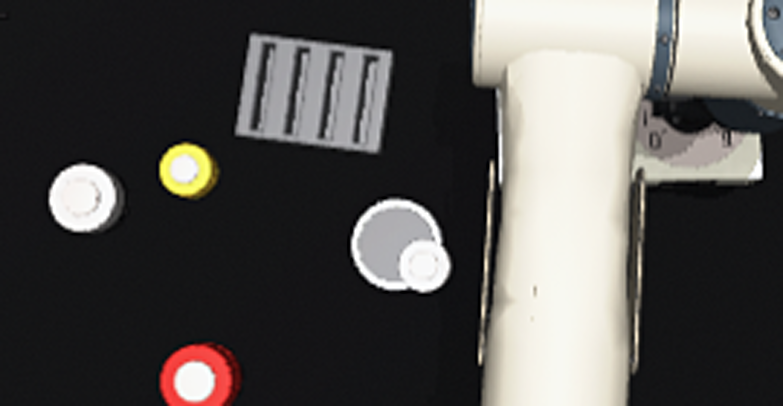

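The meter has been knocked to about (0.447, 0.099). I'll put it back after the sleeve. First the sleeve: descend over (0.621,-0.1865), grip, turn 60° ccw.

```bash
python3 - <<'E'
from h import *
go([.621,-.1865,.103],np.radians(91.7))
E
python3 -m jog '[{"xyz":[-31,-1,40],"turn":[0,0,0]},{"xyz":[-31,-1,85],"turn":[0,0,0]},{"xyz":[-31,-1,125],"turn":[0,0,0]},{"xyz":[-31,-1,150],"turn":[0,0,0]},{"xyz":[-31,-1,160],"turn":[0,0,0]}]'
python3 -m jog '[{"xyz":[0,0,0],"turn":[0,0,0]},{"xyz":[0,0,0],"turn":[0,0,0]}]'
python3 -m jog '[{"xyz":[0,0,0],"turn":[0,0,0]},{"xyz":[0,0,0],"turn":[0,0,0]},{"xyz":[0,0,0],"turn":[0,0,0]}]' 30
python3 - <<'E'
from h import *
go([.621,-.1865,.103],np.radians(91.7))
E
```

```text
go [-30.7  -2.7 161.7] [ 0.  0. -0.] [  0.  -0. 180.] q6 -1.49 t 29.45
time: 30.08
ee_pos: [0.6206, -0.1841, 0.1033]
tool_rot: [0.048, -3.139, -0.001]
ft_force: [0.7, 0.3, 0.8]
width: 0.0702
grasp_force: 0.0
time: 30.32
ee_pos: [0.6222, -0.1855, 0.1064]
tool_rot: [-0.046, 3.139, -0.001]
ft_force: [0.6, 0.1, 0.6]
width: 0.07
grasp_force: 0.0
time: 30.7
ee_pos: [0.6218, -0.1864, 0.1062]
tool_rot: [-0.046, 3.139, -0.002]
ft_force: [-2.3, -1.1, 6.3]
width: 0.0423
grasp_force: 60.8
go [ 0.8 -0.   3.2] [-0.1  0.1 -0. ] [2.0e-01 1.0e-01 1.8e+02] q6 -1.49 t 30.7
```

```bash
python3 -m jog '[{"xyz":[0,0,0],"turn":[0,0,-8]},{"xyz":[0,0,0],"turn":[0,0,-18]},{"xyz":[0,0,0],"turn":[0,0,-28]},{"xyz":[0,0,0],"turn":[0,0,-38]},{"xyz":[0,0,0],"turn":[0,0,-46]}]'
python3 -m jog '[{"xyz":[0,0,0],"turn":[0,0,-7]},{"xyz":[0,0,0],"turn":[0,0,-14]},{"xyz":[0,0,0],"turn":[0,0,-14]},{"xyz":[0,0,0],"turn":[0,0,-14]}]'
python3 -m jog '[{"xyz":[0,0,0],"turn":[0,0,0]},{"xyz":[0,0,0],"turn":[0,0,0]},{"xyz":[0,0,0],"turn":[0,0,0]}]' 70
python3 -m jog '[{"xyz":[0,0,-40],"turn":[0,0,0]},{"xyz":[0,0,-90],"turn":[0,0,0]},{"xyz":[0,0,-140],"turn":[0,0,0]},{"xyz":[0,0,-140],"turn":[0,0,0]}]'
python3 -m jog '[{"xyz":[0,0,0],"turn":[0,0,10]},{"xyz":[0,0,0],"turn":[0,0,20]},{"xyz":[0,0,0],"turn":[0,0,30]},{"xyz":[0,0,0],"turn":[0,0,40]},{"xyz":[0,0,0],"turn":[0,0,50]}]'
python3 -m jog '[{"xyz":[30,0,0],"turn":[0,0,10]},{"xyz":[30,0,0],"turn":[0,0,10]}]' 85
python3 - <<'E'
from h import *
c,im=grab("wrist")
a=proj(c,[[.6215,-.1865,.125]])[0];print(a)
crop(im,230,120,530,290,2.5,"pics/w9.png")
go([.447,.0995,.26],np.radians(91.7))
E
```

```text
time: 31.32
ee_pos: [0.6217, -0.1861, 0.1062]
tool_rot: [-1.276, 2.869, -0.002]
ft_force: [-0.9, -1.5, 6.0]
width: 0.0424
grasp_force: 60.9
time: 31.82
ee_pos: [0.6216, -0.186, 0.1062]
tool_rot: [-1.61, 2.697, -0.002]
ft_force: [-3.5, -1.2, 7.3]
width: 0.0425
grasp_force: 61.0
time: 32.2
ee_pos: [0.6212, -0.1855, 0.1044]
tool_rot: [1.61, -2.698, -0.001]
ft_force: [-0.3, -0.5, -0.4]
width: 0.0699
grasp_force: 0.0
time: 32.7
ee_pos: [0.6232, -0.1862, 0.25]
tool_rot: [-1.606, 2.691, -0.011]
ft_force: [0.7, -0.1, -0.3]
width: 0.07
grasp_force: 0.0
time: 33.33
ee_pos: [0.6211, -0.1854, 0.2436]
tool_rot: [0.31, -3.125, -0.001]
ft_force: [1.3, -0.7, 0.4]
width: 0.0699
grasp_force: 0.0
time: 33.58
ee_pos: [0.5906, -0.1919, 0.2446]
tool_rot: [0.044, -3.141, -0.0]
ft_force: [0.0, 0.8, 1.0]
width: 0.085
grasp_force: 0.0
[323.85107489 228.8156883 ]
go [135.6 295.5 -15.4] [ 0. -0.  0.] [   0.    0. -180.] q6 -1.48 t 33.62
```

View pics/w9.png

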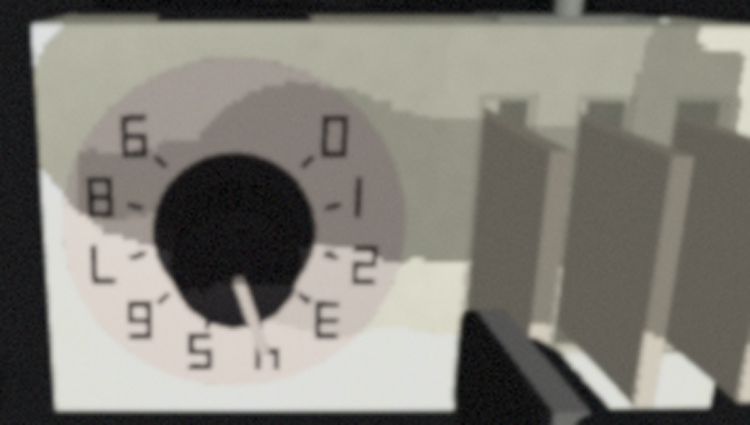

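The pointer is on 4 and all three plates are standing in their slots. Next I put the meter back.

```bash
python3 -m jog '[{"xyz":[30,50,0],"turn":[0,0,0]},{"xyz":[60,105,0],"turn":[0,0,0]},{"xyz":[90,160,0],"turn":[0,0,0]},{"xyz":[120,210,0],"turn":[0,0,0]},{"xyz":[135,260,0],"turn":[0,0,0]}]'
python3 -m jog '[{"xyz":[0,20,0],"turn":[0,0,0]},{"xyz":[0,35,20],"turn":[0,0,0]},{"xyz":[0,35,60],"turn":[0,0,0]},{"xyz":[0,35,100],"turn":[0,0,0]},{"xyz":[0,35,100],"turn":[0,0,0]}]'
python3 -m jog '[{"xyz":[0,0,0],"turn":[0,0,0]},{"xyz":[0,0,0],"turn":[0,0,0]}]'
python3 - <<'E'
from h import *
ct=vision.get_calibration("top"); print("top est",plane(ct,[[150+424/2.9,150+265/2.9]],.043))
c,im=grab("wrist"); np.save("w10.npy",im); np.save("w10c.npy",c,allow_pickle=True); cv2.imwrite("pics/w10.png",im[:,:,::-1])
print(st()[1]); print("pred",proj(c,[[.447,.0995,.04]]))
g=cv2.GaussianBlur(cv2.cvtColor(im,cv2.COLOR_RGB2GRAY),(5,5),0)
h=cv2.HoughCircles(g,cv2.HOUGH_GRADIENT,1.2,8,param1=80,param2=25,minRadius=14,maxRadius=75)
for q in h[0][:10]: print(np.round(q),np.round(plane(c,[q[:2]],.04)*1000,1),np.round(plane(c,[q[:2]],.001)*1000,1))
E
```

```text
time: 34.25
ee_pos: [0.4484, 0.0661, 0.2448]
tool_rot: [-0.049, 3.141, 0.001]
ft_force: [0.4, 0.2, 0.3]
width: 0.085
grasp_force: 0.0
time: 34.88
ee_pos: [0.4467, 0.0987, 0.1421]
tool_rot: [0.048, -3.135, 0.005]
ft_force: [-0.3, -0.1, 0.9]
width: 0.0849
grasp_force: 0.0
time: 35.12
ee_pos: [0.4496, 0.0998, 0.1465]
tool_rot: [-0.046, 3.138, 0.002]
ft_force: [-1.0, -0.2, 0.0]
width: 0.0852
grasp_force: 0.0
top est [[0.44838133 0.09965771 0.043     ]]
[0.44940334 0.09976228 0.14627364]
pred [[317.97930081 194.31688103]]
[350. 206.  55.] [[455.7 125.   40. ]] [[467.8 129.5   1. ]]
[345. 199.  55.] [[449.9 120.9  40. ]] [[461.  124.7   1. ]]
[337. 206.  60.] [[456.  114.5  40. ]] [[468.1 117.3   1. ]]
[315. 196.  36.] [[448.6  97.2  40. ]] [[459.5  97.1   1. ]]
[361. 207.  46.] [[456.5 133.6  40. ]] [[468.7 139.5   1. ]]
[350. 217.  61.] [[464.8 125.5  40. ]] [[478.3 130.    1. ]]
[575. 296.  32.] [[534.5 332.6  40. ]] [[559.4 371.    1. ]]
[105. 362.  67.] [[618.6 -99.2  40. ]] [[ 657.3 -131.4    1. ]]
[356. 197.  65.] [[448.7 129.3  40. ]] [[459.6 134.5   1. ]]
[605. 316.  19.] [[556.2 368.7  40. ]] [[584.6 413.    1. ]]
```

```bash
python3 -m jog '[{"xyz":[0,-1,40],"turn":[0,0,0]},{"xyz":[0,-1,80],"turn":[0,0,0]},{"xyz":[0,-1,108],"turn":[0,0,0]},{"xyz":[0,-1,122],"turn":[0,0,0]},{"xyz":[0,-1,122],"turn":[0,0,0]}]'
python3 -m jog '[{"xyz":[0,0,0],"turn":[0,0,0]},{"xyz":[0,0,0],"turn":[0,0,0]},{"xyz":[0,0,0],"turn":[0,0,0]},{"xyz":[0,0,0],"turn":[0,0,0]}]' 30
python3 -m jog '[{"xyz":[0,0,-10],"turn":[0,0,0]},{"xyz":[0,0,-20],"turn":[0,0,0]},{"xyz":[0,0,-20],"turn":[0,0,0]}]'
python3 - <<'E'
from h import *
go([.4716,.1305,.0437],np.radians(91.7))
E
```

```text
time: 35.8
ee_pos: [0.4484, 0.0982, 0.0226]
tool_rot: [0.046, -3.141, 0.001]
ft_force: [0.1, 0.0, 0.1]
width: 0.0851
grasp_force: 0.0
time: 36.3
ee_pos: [0.4495, 0.0987, 0.0242]
tool_rot: [-0.046, 3.139, 0.001]
ft_force: [-1.2, -0.5, 6.1]
width: 0.0545
grasp_force: 62.6
time: 36.67
ee_pos: [0.4491, 0.0987, 0.0438]
tool_rot: [-0.046, 3.139, 0.002]
ft_force: [0.3, 0.5, -1.5]
width: 0.0543
grasp_force: 63.5
go [-23.4  31.1   0.2] [ 0.1  0.1 -0. ] [ 2.0e-01 -1.0e-01  1.8e+02] q6 -2.1 t 36.67
```

```bash
python3 -m jog '[{"xyz":[-10,12,0],"turn":[0,0,0]},{"xyz":[-22.5,31,0],"turn":[0,0,0]},{"xyz":[-22.5,31,0],"turn":[0,0,0]},{"xyz":[-22.5,31,12],"turn":[0,0,0]},{"xyz":[-22.5,31,18],"turn":[0,0,0]}]'
python3 -m jog '[{"xyz":[0,0,1],"turn":[0,0,0]},{"xyz":[0,0,1.7],"turn":[0,0,0]},{"xyz":[0,0,1.7],"turn":[0,0,0]}]'
python3 -m jog '[{"xyz":[0,0,1],"turn":[0,0,0]},{"xyz":[0,0,1],"turn":[0,0,0]}]'
```

```text
time: 37.3
ee_pos: [0.4689, 0.1293, 0.024]
tool_rot: [0.045, -3.139, 0.002]
ft_force: [-23.6, 2.3, 54.1]
width: 0.0541
grasp_force: 68.7
time: 37.67
ee_pos: [0.4689, 0.1293, 0.0242]
tool_rot: [0.046, -3.14, 0.001]
ft_force: [-9.4, -0.1, 18.1]
width: 0.0543
grasp_force: 65.5
time: 37.92
ee_pos: [0.469, 0.1293, 0.0242]
tool_rot: [0.046, -3.14, 0.001]
ft_force: [-13.0, 0.2, 27.5]
width: 0.0544
grasp_force: 66.7
```

```bash
python3 -m jog '[{"xyz":[0,0,-2],"turn":[0,0,0]},{"xyz":[0,0,-2],"turn":[0,0,0]}]'
python3 -m jog '[{"xyz":[0,0,0],"turn":[0,0,0]},{"xyz":[0,0,0],"turn":[0,0,0]},{"xyz":[0,0,0],"turn":[0,0,0]},{"xyz":[0,0,0],"turn":[0,0,0]}]' 80
python3 -m jog '[{"xyz":[0,0,-40],"turn":[0,0,0]},{"xyz":[0,0,-90],"turn":[0,0,0]},{"xyz":[0,0,-140],"turn":[0,0,0]},{"xyz":[0,0,-170],"turn":[0,0,0]},{"xyz":[0,0,-170],"turn":[0,0,0]}]'
python3 -m jog '[{"xyz":[30,-40,0],"turn":[0,0,0]},{"xyz":[60,-80,0],"turn":[0,0,0]},{"xyz":[60,-120,0],"turn":[0,0,0]},{"xyz":[60,-145,0],"turn":[0,0,0]},{"xyz":[60,-145,0],"turn":[0,0,0]}]' 60
python3 - <<'E'
from h import *
c,im=grab("wrist"); np.save("w11.npy",im); np.save("w11c.npy",c,allow_pickle=True); cv2.imwrite("pics/w11.png",im[:,:,::-1])
print(st()[1])
g=cv2.cvtColor(im,cv2.COLOR_RGB2GRAY); m=(g>60).astype(np.uint8)
p=proj(c,[[.4716,.1305,.001],[.4716,.1305,.04]]);print(p)
k=[k for k in cv2.findContours(m,cv2.RETR_EXTERNAL,cv2.CHAIN_APPROX_NONE)[0] if cv2.pointPolygonTest(k,tuple(map(float,p[0])),False)>=0][0]
print("padblob",cv2.boundingRect(k))
h=cv2.HoughCircles(cv2.GaussianBlur(g,(3,3),0),cv2.HOUGH_GRADIENT,1.2,8,param1=80,param2=22,minRadius=10,maxRadius=60)
for q in h[0]:
    if abs(q[0]-p[0][0])<60 and abs(q[1]-p[0][1])<60: print(np.round(q),np.round(plane(c,[q[:2]],.04)*1000,1))
# knob
x,y=proj(c,[[.49,-.057,.036]])[0];print("knobpred",x,y)
for k in cv2.findContours(m,cv2.RETR_EXTERNAL,cv2.CHAIN_APPROX_NONE)[0]:
    if cv2.contourArea(k)>200: print(cv2.boundingRect(k))
ct,it=grab("top"); gt=cv2.cvtColor(it,cv2.COLOR_RGB2GRAY)[210:260,262:315]
cv2.imwrite("pics/t3.png",it[:,:,::-1])
print((gt>200).astype(int)[::2,::1].tolist() and "\n".join("".join("#" if v>200 else "+" if v>100 else "." for v in r) for r in gt))
E
```

```text
time: 38.17
ee_pos: [0.4696, 0.1296, 0.0242]
tool_rot: [0.045, -3.141, 0.0]
ft_force: [-4.4, -0.1, 8.4]
width: 0.0541
grasp_force: 64.4
time: 38.67
ee_pos: [0.4701, 0.1299, 0.0239]
tool_rot: [0.045, -3.141, 0.0]
ft_force: [0.6, 0.3, -0.3]
width: 0.0801
grasp_force: 0.0
time: 39.3
ee_pos: [0.4714, 0.1306, 0.1967]
tool_rot: [-0.046, 3.136, 0.004]
ft_force: [0.6, -0.5, -0.4]
width: 0.0798
grasp_force: 0.0
time: 39.92
ee_pos: [0.4135, -0.018, 0.1931]
tool_rot: [0.042, -3.14, 0.0]
ft_force: [0.4, 0.4, -0.2]
width: 0.06
grasp_force: 0.0
[ 0.4137365  -0.01725076  0.19317292]
[[450.98855636 230.98795062]
 [466.72744809 245.52566094]]
padblob (0, 0, 640, 400)
[457. 239.  52.] [[465.3 119.3  40. ]]
[448. 224.  49.] [[449.2 108.7  40. ]]
[448. 236.  43.] [[461.7 110.4  40. ]]
[457. 227.  42.] [[452.7 117.5  40. ]]
[464. 235.  33.] [[460.1 125.8  40. ]]
[441. 230.  34.] [[455.5 102.4  40. ]]
[465. 223.  32.] [[447.6 125.   40. ]]
[472. 250.  35.] [[476.5 136.9  40. ]]
[464. 249.  42.] [[475.4 128.1  40. ]]
[446. 247.  28.] [[473.2 109.6  40. ]]
[454. 218.  23.] [[442.9 113.7  40. ]]
[431. 226.  
[... 2220 characters left out ...]
...............+####.......+++++++++++++############
..................##+.....+.+++++++++++##############
..................+++.....+..+++++++#################
...............++++++.....+..++++####################
............++++++++++....++.+#######################
.........+++++++++++++.....+.########################
......++++++++++++++++..+..+.+#######################
...++++++++++++++++###+....++.#######################
++++++++++++++++######+....++.#######################
+++++++++++++#########+.....#.+######################
++++++++++#############+....+.+######################
+++++++################+....++.######################
++++###################+....++.######################
```

The top-camera mask shows the meter well inside the pad rim. Now I measure the knob.

Run:
```python
from h import *
for n,bx in(("w8",(420,55,480,128)),("w11",(200,170,340,320))):
    im=np.load(n+".npy");c=np.load(n+"c.npy",allow_pickle=True).item();g=cv2.cvtColor(im,cv2.COLOR_RGB2GRAY)
    x0,y0,x1,y1=bx
    print(n,proj(c,[[.4926,-.057,.036],[.4786,-.057,.036],[.5066,-.057,.036]]).round().tolist())
    for r in range(y0,y1,6 if n=="w8" else 10):
        q=cv2.GaussianBlur(g,(3,3),0)[r,x0:x1].astype(int); 
        idx=np.where(q>(90))[0]; 
        if len(idx): a,b=x0+idx[0],x0+idx[-1]; print(r,a,b,np.round(plane(c,[[a,r],[b,r],[(a+b)/2,r]],.036)*1000,0)[:,:2].tolist())
```

```text
w8 [[439.0, 85.0], [441.0, 72.0], [438.0, 98.0]]
67 435 467 [[474.0, -64.0], [473.0, -29.0], [473.0, -46.0]]
73 436 464 [[480.0, -62.0], [479.0, -31.0], [480.0, -46.0]]
79 435 463 [[486.0, -62.0], [485.0, -31.0], [486.0, -47.0]]
85 435 463 [[493.0, -61.0], [491.0, -30.0], [492.0, -46.0]]
91 434 462 [[499.0, -62.0], [498.0, -31.0], [498.0, -46.0]]
97 437 460 [[505.0, -58.0], [504.0, -32.0], [505.0, -45.0]]
103 442 451 [[511.0, -51.0], [511.0, -41.0], [511.0, -46.0]]
109 442 450 [[518.0, -51.0], [517.0, -42.0], [518.0, -46.0]]
115 441 450 [[524.0, -51.0], [524.0, -41.0], [524.0, -46.0]]
121 441 449 [[531.0, -50.0], [531.0, -41.0], [531.0, -46.0]]
127 420 479 [[538.0, -73.0], [536.0, -6.0], [537.0, -40.0]]
w11 [[278.0, 259.0], [278.0, 246.0], [278.0, 271.0]]
240 235 306 [[473.0, -100.0], [471.0, -29.0], [472.0, -64.0]]
250 229 304 [[484.0, -106.0], [482.0, -31.0], [483.0, -68.0]]
260 223 304 [[495.0, -113.0], [493.0, -31.0], [494.0, -72.0]]
270 216 304 [[507.0, -121.0], [504.0, -30.0], [506.0, -75.0]]
280 223 294 [[518.0, -114.0], [516.0, -41.0], [517.0, -77.0]]
290 250 339 [[529.0, -87.0], [526.0, 6.0], [528.0, -40.0]]
300 247 339 [[541.0, -90.0], [538.0, 7.0], [540.0, -42.0]]
310 243 339 [[554.0, -95.0], [551.0, 7.0], [552.0, -44.0]]
```

View pics/w11.png

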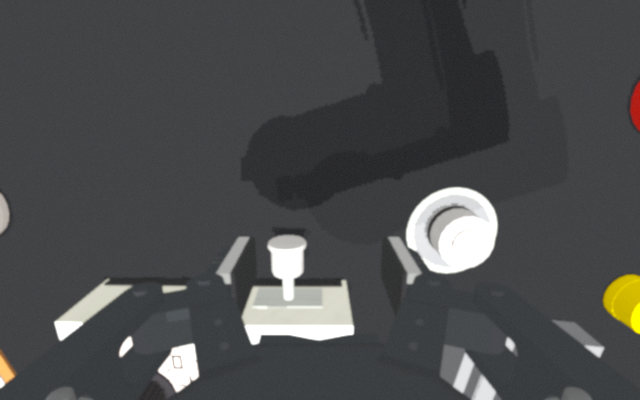

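The meter is well on the pad at (451,231). The knob is at (287,257), i.e. y≈-46 mm with its body at x 484–507 mm. I grip it.

Run:
```python
from h import *
go([.495,-.0462,.028],np.radians(91.7))
```

```text
go [-80.4 -31.7 165.2] [-0.  -0.1 -0.1] [-1.000e-01  0.000e+00  1.799e+02] q6 -1.88 t 40.02
```

```bash
python3 -m jog '[{"xyz":[-40,-15,0],"turn":[0,0,0]},{"xyz":[-80.5,-31,20],"turn":[0,0,0]},{"xyz":[-80.5,-31,60],"turn":[0,0,0]},{"xyz":[-80.5,-31,90],"turn":[0,0,0]},{"xyz":[-80.5,-31,100],"turn":[0,0,0]}]'
python3 -m jog '[{"xyz":[0,0,0],"turn":[0,0,0]},{"xyz":[0,0,0],"turn":[0,0,0]}]'
python3 - <<'E'
from h import *
go([.495,-.0462,.028],np.radians(91.7))
E
```

```text
time: 40.65
ee_pos: [0.4944, -0.0448, 0.0918]
tool_rot: [0.047, -3.137, 0.001]
ft_force: [1.1, 0.4, 0.2]
width: 0.06
grasp_force: 0.0
time: 40.9
ee_pos: [0.4966, -0.0451, 0.0954]
tool_rot: [-0.047, 3.139, 0.0]
ft_force: [-0.5, -0.4, 0.2]
width: 0.0604
grasp_force: 0.0
go [ 1.8 -1.1 67.4] [0.  0.1 0. ] [  -0.2    0.  -180. ] q6 -1.77 t 40.9
```

```bash
python3 -m jog '[{"xyz":[1.5,-0.7,25],"turn":[0,0,0]},{"xyz":[1.5,-0.7,50],"turn":[0,0,0]},{"xyz":[1.5,-0.7,66],"turn":[0,0,0]},{"xyz":[1.5,-0.7,66],"turn":[0,0,0]},{"xyz":[1.5,-0.7,66],"turn":[0,0,0]}]'
python3 -m jog '[{"xyz":[0,0,0],"turn":[0,0,0]},{"xyz":[0,0,0],"turn":[0,0,0]},{"xyz":[0,0,0],"turn":[0,0,0]},{"xyz":[0,0,0],"turn":[0,0,0]}]' 20
```

```text
time: 41.52
ee_pos: [0.4952, -0.046, 0.0294]
tool_rot: [-0.046, 3.139, 0.0]
ft_force: [0.1, 0.4, -0.2]
width: 0.0603
grasp_force: 0.0
time: 42.02
ee_pos: [0.4948, -0.0473, 0.0293]
tool_rot: [-0.047, 3.14, -0.003]
ft_force: [-0.5, -4.8, 5.6]
width: 0.0306
grasp_force: 58.8
```

```bash
python3 -m jog '[{"xyz":[6,0,0],"turn":[0,0,0]},{"xyz":[16,0,0],"turn":[0,0,0]},{"xyz":[26,0,0],"turn":[0,0,0]},{"xyz":[34,0,0],"turn":[0,0,0]},{"xyz":[39,0,0],"turn":[0,0,0]}]'
python3 -m jog '[{"xyz":[1,0,0],"turn":[0,0,0]},{"xyz":[2,0,0],"turn":[0,0,0]},{"xyz":[3,0,0],"turn":[0,0,0]},{"xyz":[3,0,0],"turn":[0,0,0]}]'
```

```text
time: 42.65
ee_pos: [0.4561, -0.0483, 0.0294]
tool_rot: [-0.047, 3.139, -0.003]
ft_force: [0.7, -5.3, 3.1]
width: 0.0302
grasp_force: 59.2
time: 43.15
ee_pos: [0.4547, -0.0483, 0.0294]
tool_rot: [-0.048, 3.136, -0.003]
ft_force: [6.1, -7.7, -1.2]
width: 0.0306
grasp_force: 59.5
```

```bash
python3 -m jog '[{"xyz":[1.5,0,0],"turn":[0,0,0]},{"xyz":[2.5,0,0],"turn":[0,0,0]},{"xyz":[2.5,0,0],"turn":[0,0,0]}]'
python3 -m jog '[{"xyz":[-8,0,0],"turn":[0,0,0]},{"xyz":[-18,0,0],"turn":[0,0,0]},{"xyz":[-28,0,0],"turn":[0,0,0]},{"xyz":[-38,0,0],"turn":[0,0,0]},{"xyz":[-44,0,0],"turn":[0,0,0]}]'
python3 -m jog '[{"xyz":[-1,0,0],"turn":[0,0,0]},{"xyz":[-2.5,0,0],"turn":[0,0,0]},{"xyz":[-2.5,0,0],"turn":[0,0,0]}]'
```

```text
time: 43.52
ee_pos: [0.4547, -0.0483, 0.0295]
tool_rot: [-0.048, 3.132, -0.003]
ft_force: [13.6, -9.7, -10.1]
width: 0.0303
grasp_force: 60.2
time: 44.15
ee_pos: [0.4947, -0.0473, 0.0293]
tool_rot: [-0.047, 3.14, -0.003]
ft_force: [-0.9, -5.5, 6.2]
width: 0.0304
grasp_force: 61.7
time: 44.52
ee_pos: [0.4948, -0.0473, 0.0292]
tool_rot: [0.046, -3.139, 0.003]
ft_force: [-7.3, -3.9, 11.9]
width: 0.0304
grasp_force: 62.5
```

```bash
python3 -m jog '[{"xyz":[-2,0,0],"turn":[0,0,0]},{"xyz":[-2,0,0],"turn":[0,0,0]},{"xyz":[3,0,0],"turn":[0,0,0]},{"xyz":[3,0,0],"turn":[0,0,0]}]'
python3 -m jog '[{"xyz":[0,0,0],"turn":[0,0,0]},{"xyz":[0,0,0],"turn":[0,0,0]},{"xyz":[0,0,0],"turn":[0,0,0]}]' 60
python3 -m jog '[{"xyz":[0,0,-30],"turn":[0,0,0]},{"xyz":[0,0,-80],"turn":[0,0,0]},{"xyz":[0,0,-140],"turn":[0,0,0]},{"xyz":[0,0,-200],"turn":[0,0,0]},{"xyz":[0,0,-230],"turn":[0,0,0]}]' 70
python3 - <<'E'
from h import *
c,im=grab("wrist");g=cv2.cvtColor(im,cv2.COLOR_RGB2GRAY); cv2.imwrite("pics/w12.png",im[:,:,::-1])
p=proj(c,[[.4716,-.046,.036],[.4716,.1305,.001]]);print(p)
go([.6215,-.1865,.2615],np.radians(91.7))
ct,it=grab("top"); gt=cv2.cvtColor(it,cv2.COLOR_RGB2GRAY)[215:252,268:306]
print("\n".join("".join("#" if v>200 else "+" if v>100 else "." for v in r) for r in gt[::2]))
print("knob\n"+"\n".join("".join("#" if v>150 else "." for v in r) for r in cv2.cvtColor(it,cv2.COLOR_RGB2GRAY)[205:240:2,330:355]))
E
```

```text
time: 45.02
ee_pos: [0.4935, -0.0473, 0.0293]
tool_rot: [-0.047, 3.14, -0.003]
ft_force: [-1.9, -4.4, 5.1]
width: 0.0302
grasp_force: 61.6
time: 45.4
ee_pos: [0.4932, -0.046, 0.028]
tool_rot: [-0.046, 3.141, 0.0]
ft_force: [-0.3, -0.2, 0.2]
width: 0.06
grasp_force: 0.0
time: 46.02
ee_pos: [0.4941, -0.0461, 0.2618]
tool_rot: [-0.046, 3.136, 0.001]
ft_force: [0.6, 0.7, -0.8]
width: 0.07
grasp_force: 0.0
[[319.08699823 149.24816143]
 [459.62479834 150.1315234 ]]
go [-122.  -143.7    4.5] [-0.   0.6 -0. ] [  0.9   0.  180. ] q6 -1.77 t 46.08
###############################++.++.+
################################++++++
################################++++++
#################################+++++
#################################+++++
##################################++++
##################################++++
###################################+.+
###################################+..
###################################++.
####################################+.
####################################+.
#####################################+
#####################################+
##################################+++#
##################################++++
###################################+++
####################################+.
###################################++.
knob
######...................
######...................
######...................
######...................
######...#...............
###.##...................
#######..................
########.................
####.####................
#####.#####..............
######.#####......#......
########.#####...........
##########.#######.......
############.#########...
##############...########
#################....####
#############............
#####....................
```

Backing off with the knob still gripped may have drawn it out about a millimetre. I regrip, push home and release while still pushing.

```bash
python3 -m jog '[{"xyz":[0,0,60],"turn":[0,0,0]},{"xyz":[0,0,120],"turn":[0,0,0]},{"xyz":[0,0,180],"turn":[0,0,0]},{"xyz":[0,0,215],"turn":[0,0,0]},{"xyz":[0,0,230],"turn":[0,0,0]}]' 60
python3 -m jog '[{"xyz":[0,0,0],"turn":[0,0,0]},{"xyz":[0,0,0],"turn":[0,0,0]}]'
python3 -m jog '[{"xyz":[0,0,0],"turn":[0,0,0]},{"xyz":[0,0,0],"turn":[0,0,0]},{"xyz":[0,0,0],"turn":[0,0,0]}]' 20
python3 -m jog '[{"xyz":[-2,0,0],"turn":[0,0,0]},{"xyz":[-3.5,0,0],"turn":[0,0,0]},{"xyz":[-4.5,0,0],"turn":[0,0,0]},{"xyz":[-4.5,0,0],"turn":[0,0,0]}]'
```

```text
time: 46.75
ee_pos: [0.4906, -0.0464, 0.0247]
tool_rot: [0.045, -3.135, 0.001]
ft_force: [1.1, 0.4, 0.8]
width: 0.06
grasp_force: 0.0
time: 47.0
ee_pos: [0.4935, -0.0461, 0.0285]
tool_rot: [-0.046, 3.141, 0.0]
ft_force: [0.7, -0.5, 0.1]
width: 0.0597
grasp_force: 0.0
time: 47.38
ee_pos: [0.4938, -0.0473, 0.0292]
tool_rot: [-0.047, 3.14, -0.003]
ft_force: [0.5, -4.8, 4.1]
width: 0.0306
grasp_force: 59.0
time: 47.88
ee_pos: [0.495, -0.0473, 0.0291]
tool_rot: [0.046, -3.137, 0.003]
ft_force: [-10.1, -1.7, 15.4]
width: 0.0308
grasp_force: 60.1
```

```bash
python3 -m jog '[{"xyz":[-2,0,0],"turn":[0,0,0]},{"xyz":[-2,0,0],"turn":[0,0,0]},{"xyz":[-2,0,0],"turn":[0,0,0]}]'
python3 -m jog '[{"xyz":[-2,0,0],"turn":[0,0,0]},{"xyz":[-2,0,0],"turn":[0,0,0]},{"xyz":[-2,0,0],"turn":[0,0,0]}]' 60
python3 -m jog '[{"xyz":[0,0,-30],"turn":[0,0,0]},{"xyz":[0,0,-80],"turn":[0,0,0]},{"xyz":[0,0,-140],"turn":[0,0,0]},{"xyz":[0,0,-200],"turn":[0,0,0]},{"xyz":[0,0,-230],"turn":[0,0,0]}]' 70
python3 - <<'E'
from h import *
go([.6215,-.1865,.2615],np.radians(91.7))
E
```

```text
time: 48.25
ee_pos: [0.495, -0.0473, 0.029]
tool_rot: [0.045, -3.133, 0.003]
ft_force: [-16.5, -1.4, 20.9]
width: 0.0305
grasp_force: 60.9
time: 48.62
ee_pos: [0.502, -0.0458, 0.0281]
tool_rot: [-0.045, 3.141, 0.0]
ft_force: [0.5, -0.2, 0.0]
width: 0.0598
grasp_force: 0.0
time: 49.25
ee_pos: [0.5027, -0.0459, 0.2618]
tool_rot: [-0.046, 3.136, 0.001]
ft_force: [0.8, 0.5, -1.7]
width: 0.0697
grasp_force: 0.0
go [-114.6 -144.     0.9] [ 0.   0.3 -0. ] [  0.5  -0.  180. ] q6 -1.76 t 49.25
```

The knob is home at a hard stop (0.495 at 16 N). Now I turn the sleeve to 0, 120° ccw.

```bash
python3 -m jog '[{"xyz":[-40,-45,0],"turn":[0,0,0]},{"xyz":[-85,-90,0],"turn":[0,0,0]},{"xyz":[-115,-130,0],"turn":[0,0,0]},{"xyz":[-115,-144,0],"turn":[0,0,0]},{"xyz":[-115,-144,0],"turn":[0,0,0]}]'
python3 -m jog '[{"xyz":[0,0,40],"turn":[0,0,0]},{"xyz":[0,0,85],"turn":[0,0,0]},{"xyz":[0,0,125],"turn":[0,0,0]},{"xyz":[0,0,150],"turn":[0,0,0]},{"xyz":[0,0,156],"turn":[0,0,0]}]'
python3 -m jog '[{"xyz":[0,0,0],"turn":[0,0,0]},{"xyz":[0,0,0],"turn":[0,0,0]}]'
python3 - <<'E'
from h import *
go([.6215,-.1862,.1055],np.radians(91.7))
E
```

```text
time: 49.88
ee_pos: [0.6206, -0.1872, 0.2574]
tool_rot: [0.043, -3.14, -0.0]
ft_force: [-0.8, 1.0, 0.3]
width: 0.0699
grasp_force: 0.0
time: 50.5
ee_pos: [0.6195, -0.1851, 0.1012]
tool_rot: [0.047, -3.139, -0.001]
ft_force: [0.3, -0.2, 0.9]
width: 0.0701
grasp_force: 0.0
time: 50.75
ee_pos: [0.6217, -0.1864, 0.1039]
tool_rot: [-0.046, 3.138, -0.001]
ft_force: [-0.6, -0.4, -0.5]
width: 0.0701
grasp_force: 0.0
go [ 0.2  0.2 -1.6] [-0.   0.2 -0. ] [3.0e-01 1.0e-01 1.8e+02] q6 -1.49 t 50.75
```

```bash
python3 -m jog '[{"xyz":[0,0,-1.5],"turn":[0,0,0]},{"xyz":[0,0,-1.5],"turn":[0,0,0]},{"xyz":[0,0,-1.5],"turn":[0,0,0]},{"xyz":[0,0,-1.5],"turn":[0,0,0]}]' 30
python3 -m jog '[{"xyz":[0,0,0],"turn":[0,0,-8]},{"xyz":[0,0,0],"turn":[0,0,-18]},{"xyz":[0,0,0],"turn":[0,0,-28]},{"xyz":[0,0,0],"turn":[0,0,-38]},{"xyz":[0,0,0],"turn":[0,0,-46]}]'
python3 -m jog '[{"xyz":[0,0,0],"turn":[0,0,-8]},{"xyz":[0,0,0],"turn":[0,0,-18]},{"xyz":[0,0,0],"turn":[0,0,-28]},{"xyz":[0,0,0],"turn":[0,0,-38]},{"xyz":[0,0,0],"turn":[0,0,-46]}]'
python3 -m jog '[{"xyz":[0,0,0],"turn":[0,0,-8]},{"xyz":[0,0,0],"turn":[0,0,-18]},{"xyz":[0,0,0],"turn":[0,0,-28]},{"xyz":[0,0,0],"turn":[0,0,-28]},{"xyz":[0,0,0],"turn":[0,0,-28]}]'
python3 - <<'E'
from h import *
s,e,R=st();print(np.degrees(np.arctan2(R[1,1],R[0,1])),s["ft_torque"],s["joints"])
E
```

```text
time: 51.25
ee_pos: [0.6213, -0.1865, 0.105]
tool_rot: [-0.046, 3.139, -0.0]
ft_force: [-0.6, 2.5, 4.7]
width: 0.0427
grasp_force: 60.4
time: 51.88
ee_pos: [0.6213, -0.1865, 0.105]
tool_rot: [-1.276, 2.869, -0.002]
ft_force: [-1.1, 2.0, 6.3]
width: 0.0425
grasp_force: 60.5
time: 52.5
ee_pos: [0.6213, -0.1865, 0.105]
tool_rot: [-2.296, 2.143, -0.003]
ft_force: [-0.6, 1.8, 7.5]
width: 0.0425
grasp_force: 60.5
time: 53.12
ee_pos: [0.6217, -0.187, 0.105]
tool_rot: [-2.74, 1.536, -0.005]
ft_force: [0.0, 0.4, 5.1]
width: 0.0425
grasp_force: 62.2
-148.540513826345 [-0.04923413  0.00053189 -0.00519565] [-5.15157691e-02  5.14082082e-01  1.42116475e-01  1.15443228e-03
 -1.19597757e+00  6.00164092e-01]
```

```bash
python3 -m jog '[{"xyz":[0,0,0],"turn":[0,0,0]},{"xyz":[0,0,0],"turn":[0,0,0]},{"xyz":[0,0,0],"turn":[0,0,0]}]' 70
python3 -m jog '[{"xyz":[0,0,-40],"turn":[0,0,0]},{"xyz":[0,0,-90],"turn":[0,0,0]},{"xyz":[0,0,-140],"turn":[0,0,0]},{"xyz":[0,0,-190],"turn":[0,0,0]},{"xyz":[0,0,-190],"turn":[0,0,0]}]'
python3 - <<'E'
from h import *
go([.33,-.33,.29])
E
```

```text
time: 53.5
ee_pos: [0.6205, -0.1865, 0.1031]
tool_rot: [2.742, -1.532, -0.001]
ft_force: [-0.2, -0.2, -0.6]
width: 0.0698
grasp_force: 0.0
time: 54.12
ee_pos: [0.6222, -0.1872, 0.2987]
tool_rot: [-2.74, 1.531, -0.014]
ft_force: [-0.3, 1.1, -0.7]
width: 0.0697
grasp_force: 0.0
go [-31.6 323.7   6.3] q6 0.6 t 54.12
```

```bash
python3 -m jog '[{"xyz":[-6,50,0],"turn":[0,0,0]},{"xyz":[-12,105,0],"turn":[0,0,0]},{"xyz":[-18,160,0],"turn":[0,0,0]},{"xyz":[-24,215,0],"turn":[0,0,0]},{"xyz":[-30,270,0],"turn":[0,0,0]}]'
python3 -m jog '[{"xyz":[0,50,0],"turn":[0,0,0]},{"xyz":[0,50,0],"turn":[0,0,0]},{"xyz":[0,50,0],"turn":[0,0,0]}]'
python3 - <<'E'
from h import *
ct,it=grab("top"); g=cv2.cvtColor(it,cv2.COLOR_RGB2GRAY)
show=lambda a,t:print("\n".join("".join("#" if v>t else "+" if v>t/2 else "." for v in r) for r in a))
u=proj(ct,[[.6215,-.1865,.125]])[0];print(u)
show(g[158:232,320:414],130)
show(g[215:252:2,268:306],200)
B=lambda x0,y0,x1,y1:[cv2.boundingRect(k) for k in cv2.findContours((it.max(2)[y0:y1,x0:x1]>70).astype(np.uint8),cv2.RETR_EXTERNAL,cv2.CHAIN_APPROX_NONE,offset=(x0,y0))[0] if cv2.contourArea(k)>40]
i0=cv2.imread("pics/top0.png")[:,:,::-1]
for n,(x0,y0,x1,y1) in dict(jar=(435,220,472,258),bottle=(300,120,330,150),beaker=(420,135,446,170)).items(): print(n,"diff",np.abs(it[y0:y1,x0:x1].astype(int)-i0[y0:y1,x0:x1]).mean())
E
```

```text
time: 54.75
ee_pos: [0.3732, -0.303, 0.2928]
tool_rot: [-2.743, 1.531, 0.001]
ft_force: [0.5, -0.2, 0.2]
width: 0.0697
grasp_force: 0.0
time: 55.12
ee_pos: [0.3326, -0.3288, 0.293]
tool_rot: [-2.742, 1.532, 0.001]
ft_force: [0.1, 0.2, -0.1]
width: 0.0703
grasp_force: 0.0
[390.53171362 183.80373239]
..............................................................................................
..............................................................................................
.................................................++++++++++++++############################...
.++++++++++################################################################################...
.##########################################################################################...
.##########################################################################################...
.##########################################################################################...
.##########################################################################################...
.#######################################
[... 6357 characters left out ...]
########+########+..........
........####++++++++++++++####........
......####++++++++++++++++++###+......
.....##+++++++#########+++++++##+.....
....###+++++#############++++++##+....
...+##++++################++++++##....
...##+++++#################.++++##+...
...##+++++#################.++++##....
...+##++++############+###+.+++###....
....##+++++###############.++++##+....
.....###++++############+.++++##+.....
......####++++++#####+++++++###+......
........####+++++++++++++####+........
..........#################+..........
..............+#######++..............
......................................
jar diff 65.058795637743
bottle diff 1.1974074074074075
beaker diff 1.6120879120879121
```

All checks pass: pointer on 0, meter inside the pad rim, knob home, plates standing in their slots. I hand it in.

```bash
python3 -c "
from station import env
print(env.job_done())"
```

```text
the job is handed in; nothing more can be done
None
```

The job is handed in at about 55 s: all three plates stand in the UV slots, the meter is back on its pad after being knocked off mid-run, the shutter was pulled to its stop and pushed home with the sleeve at 4, and the sleeve is at 0; the bottle and beaker look unmoved, and the jar was hidden by the arm in the last picture.

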